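Stand the large taper-shank tool holder in the setting stand and latch it

ROBOT

A 7-joint arm with a two-finger parallel gripper is mounted at the origin on a cart in front of the work surface, level with it; the furniture and walls round the work are solid. World frame = base frame: x ahead of the robot, y to its left, z up, the work surface at z = 0. Lengths are in mm, angles in rad, forces in N, time in s.
With the tool pointing down it reaches from about 425 to 925 mm from the base axis. Payload 6.8 kg.
Tool frame: the origin (TCP) lies midway between the tips of the shut fingers; the grasp point (between the pads) lies 19 mm behind it; z points along the fingers, y is the direction in which the jaws open and shut (so a half turn about z gives the same grasp; the last joint's range is limited). The gripper opens to 85 mm and grips with 20 to 120 N. Pads are 22 mm wide; open, the fingers measure 114 mm over their backs; the gripper's body (76 mm by 85 mm) begins 54 mm behind the grasp point. The pads swing forward as they close: fully open they stand 13 mm farther back than shut.
Start: joints at [1.16, 0.477, 0.022, 1.555, -0.011, 1.109, -0.083], TCP at [201.29, -644.306, 231.308] pointing down, gripper open.
Joint ranges: [-2.96, 2.96], [-0.34, 2.1], [-1.41, 1.46], [0.24, 2.44], [-1.37, 4.51], [0.17, 1.92], [-2.96, 2.96]. Speed limits (rad/s): [2.39, 2.39, 3.14, 3.14, 3.14, 3.14, 3.14].

INTERFACE

Orientations are given as a unit quaternion [w, x, y, z].
In Python, from plant import arm gives the robot as it stands.
- The arm moves only by the tool servo_tool, never from a script. Its argument "rows" is a list of rows, each a list of 3 entries, a list of its own where there are three numbers: the shift along the tool's x, y, z in cm, then the turn about the tool's z in rad, then the gripper command: -1 is fully open, 1 is shut, values between are in proportion. In form: [[[x, y, z], twist, jaw], ...]. A call has 1 to 12 rows; each row shifts and turns the commanded pose from where the row before left it, along the tool's axes as they then stand; what a row does not reach is not made up. A row lasts 1/10 s, in which the tool goes at most 50 mm and 8.59 degrees, less where a joint would pass 70% of its speed; a pose out of reach is approached as far as the arm can. A call with a gripper value outside its range is refused whole. The fingers move at their own pace and stop on an object; "force" is the grip in N (left out, the last holds). Time passes only in rows, so rows that do not move let the fingers close. It gives the time, the measured TCP pose, the force and the opening at its end, in the units of the state.
- arm.get_state(): the state, without advancing time (a new reading comes with each control period).
- arm.grab_frame(name): name is "scene" or "top" or "wrist"; returns the picture (384x512x3 uint8, blue, green, red); there is no depth.
- arm.get_calibration(name): a dict with "camera_matrix" (3x3 intrinsics, pixels), "origin" and "attitude" of the camera in the world. Camera axes: x right, y down, z forward; pixel columns grow to the right and rows downward; lengths in mm; the calibration is good to about 2 mm. A picture is of the moment at which its call begins: read the wrist's pose just before it. get_calibration takes no time and is no camera call; for the wrist camera it gives the pose at the moment of the call.
- arm.hand_in(): hands the job in, once; it reports no verdict.
Trained networks look in the newest picture that a camera, given by its name, has taken for a name from the list of things; names that differ only in an ending like _2 or _b are one class to them, and where a whole thing is asked for, a point or a joint stands for the part that bears it (a point fixed in the world has none). Each returns a list of dicts, best first, with "conf" (0 to 1); they miss things now and then, are a little off and sometimes report something else, mostly with a low value. They report only what shows in the picture. A call takes as long as a camera call.
- arm.recognise(target, camera): "at" ([x, y, z] in mm, in the coordinates of the camera as it stood for that picture, good to about 4 mm: the middle of the surface that is visible of it).
- arm.regions_of(target, camera): "pixels" (384x512 bool, what is visible of it).
- arm.spot_point(target, camera): "at" ([x, y, z] in mm, in the coordinates of the camera as it stood for that picture, good to about 4 mm: a listed point, or the origin of a listed thing).
The state is a dict: "t": time; "joint_pos": joint angles; "qd": joint speeds; "joint_torque": joint torques, N m; "position": TCP position; "eef_rot": TCP orientation; "ft_force": force on the tool from outside, world axes, zero at the start; "wrist_torque": the same for the moment, N m; "opening": opening from 0.0 (shut) to 1.0 (fully open).
Only numpy, scipy, OpenCV 4.12 (cv2) and the standard library are available. Lean on these libraries where they do the work, as an engineer would, in place of code of your own. Each camera call takes 0.05 s, during which the arm holds its last target.

TASK

Take the larger of the two taper-shank tool holders out of its slanted rest, turn it upright and lower it (do not drop it) shank-down into the tapered socket of the setting stand until its flange lies flush on the socket's rim. Then swing the stand's latch fully home, so that its tongue lies over the flange, and let go. Leave the smaller holder in its rest.

Things in the scene. Friction and masses are not known exactly. Their poses are not given: they have to be found in the camera images.
- large_holder: larger steel tool holder, 124 mm long: tapered shank (60 mm, diameter 44 at the flange to 26 mm at its end), round flange (diameter 64, 14 mm thick), dark round nose (diameter 38, 50 mm long). 0.3 to 0.55 kg. Origin on its axis at the flange's underside; z axis towards the nose. It starts leaning 40 degrees, nose up, shank in the bore of a slanted plate, and comes out straight along its axis
- large_holder_nose (a point): middle of the larger holder's nose, on its axis, 39 mm from the flange's underside, 25 mm below the nose's end; same axes as the holder. The nose can be gripped across its 38 mm diameter
- small_holder_nose (a point): middle of the smaller holder's nose (diameter 28 mm, 40 mm long; flange diameter 48 mm, whole length 96 mm), z axis towards the nose end; it leans in the other, alike rest (slanted plate 92 by 94 mm). The two rests may stand either way round
- socket (a point): centre of the tapered socket's mouth, in the plane of the round steel rim, 78 mm above the worktop (rim outside diameter 77 mm; mouth 47 mm, tapering to 29 mm at 66 mm depth; about 1.5 mm play round the shank). z up; axes turn with the stand: the latch's pivot lies 70 mm away towards +y
- latch (a joint): angle of the flat steel latch (16 mm wide, underside 95 mm above the worktop, 3 mm over the flange of a seated holder, tongue 47 mm from pivot) about its upright pivot: 0 = home, tongue over the socket's edge; starts open at 1.0 to 1.4; opens clockwise seen from above, to 1.5. Friction about 0.1 N m; stays where left
- latch_knob (a point): centre of the upright black round knob (diameter 18 mm, 42 mm tall; this point 128 mm above the worktop, its foot at 105 mm) on the latch's tail, 60 mm from the pivot; with the latch home the knob lies straight beyond the pivot as seen from the socket
- latch_pivot (a point): point on the latch's upright pivot axis, at the same height as the knob's centre.

How it is judged (in metres and radians):
On the way:
1. the larger holder stands seated in the socket while the latch is still open (horizontal distance between large_holder and socket below 0.004 m and z of large_holder in the frame of socket between -0.0025 and 0.0025 m and angle between large_holder's own z axis and vertical below 0.05 rad and value of joint latch above 0.5 rad), for 0.2 s.
At the end, for the whole second after the job is handed in: The larger holder stands at rest, nose up, in the socket: its flange flush on the rim (within 2.5 mm), centred within 4 mm, upright within 0.05 rad; the latch is home (below 0.12 rad); the smaller holder is within 20 mm of where it was (horizontal distance between large_holder and socket below 0.004 m and z of large_holder in the frame of socket between -0.0025 and 0.0025 m and angle between large_holder's own z axis and vertical below 0.05 rad and linear speed of large_holder below 0.02 m/s and value of joint latch below 0.12 rad and distance of small_holder_nose from where it was at the start of the episode below 0.02 m); the robot touches nothing.
It fails at once if the larger holder is dropped into the socket (falls free there faster than 0.4 m/s) (horizontal distance between large_holder and socket below 0.04 m and z of large_holder in the frame of socket above 0.001 m and linear speed of large_holder above 0.4 m/s and contact force between the fingers and large_holder below 0.5 N).
It fails at once if the smaller holder is taken out of its rest or knocked away (distance of small_holder_nose from where it was at the start of the episode above 0.03 m).
It also fails if it takes over 58 s, if anything falls off the work surface, if the arm or the gripper's body presses on something with over 40 N, if the wrist force passes 120 N, or if a joint passes its speed limit or range.

## Working session

There is one attempt and no reset: what is moved stays moved. The work goes in short steps, Python scripts to look and compute and a tool call to move; the robot and the scene stay as the last step left them, time stands still between calls to the robot, and variables do not carry over. Pictures are saved under pics/ and viewed, and the job is handed in when it is done.

Besides the shell and the picture viewer there is one more tool, called after "Call:" by a JSON object that holds its "op" and its "data". servo_tool: Moves the arm, as the interface text tells. Its arguments: {"type":"object","properties":{"rows":{"type":"array"},"force":{"type":"number"}},"required":["rows"]}

```bash
ls -la; mkdir -p pics; cat > h.py <<'E'
import numpy as np,cv2
from plant import arm
from scipy.spatial.transform import Rotation as R
def Rq(q): return R.from_quat([q[1],q[2],q[3],q[0]])
def cal(n):
    c=arm.get_calibration(n); return c
E
python3 - <<'E'
from h import *
s=arm.get_state(); print(s)
for n in("scene","top","wrist"):
    print(n,arm.get_calibration(n))
    im=arm.grab_frame(n); cv2.imwrite(f"pics/{n}0.png",im)
E
```

```text
total 12
drwxr-xr-x  3 agent agent 4096 Dec  7 04:22 .
drwxr-xr-x 23 root  root  4096 Dec  7 04:22 ..
drwxr-xr-x  2 agent agent 4096 Dec  7 04:22 pics
{'t': 0.0, 'joint_pos': array([ 1.15990903,  0.47783166,  0.02236618,  1.55645056, -0.01148458,
        1.10928448, -0.08308527]), 'qd': array([-0.00089957, -0.00054932,  0.00014415,  0.00063073, -0.00137267,
       -0.00273226, -0.00041824]), 'joint_torque': array([ 2.22631564e-05, -5.96450114e+01,  1.60772536e+00, -2.81200272e+01,
        1.24424402e-02,  9.36886965e-03, -4.09115003e-06]), 'position': array([ 201.06334895, -643.74299257,  230.30545016]), 'eef_rot': array([-8.96214243e-04,  9.88559945e-01,  1.50825670e-01, -2.19722723e-04]), 'ft_force': array([-0.47091604, -0.09513448,  0.53413637]), 'wrist_torque': array([-0.02998005,  0.02248346, -0.04850437]), 'opening': 1.0019319544045284}
scene {'camera_matrix': array([[449.14215507,   0.        , 256.53753571],
       [  0.        , 449.14215507, 190.83580586],
       [  0.        ,   0.        ,   1.        ]]), 'origin': array([ 99.3675868 , 807.91308884, 833.69426759]), 'attitude': array([ 0.11131301, -0.20812366,  0.87189599, -0.42905866])}
top {'camera_matrix': array([[431.04944756,   0.        , 257.73165953],
       [  0.        , 431.04944756, 187.64056212],
       [  0.        ,   0.        ,   1.        ]]), 'origin': array([ 425.99543531,   12.91007378, 1585.96909206]), 'attitude': array([ 0.02240299, -0.70041709,  0.71289377, -0.0263909 ])}
wrist {'camera_matrix': array([[344.8703615 ,   0.        , 256.8065358 ],
       [  0.        , 344.8703615 , 192.99394209],
       [  0.        ,   0.        ,   1.        ]]), 'origin': array([ 275.81443389, -621.27800027,  373.60942359]), 'attitude': array([ 0.1240905 ,  0.7959353 , -0.58536405, -0.09185573])}
```

View pics/scene0.png

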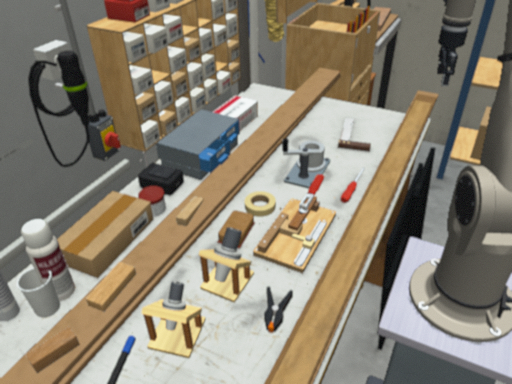

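View pics/top0.png

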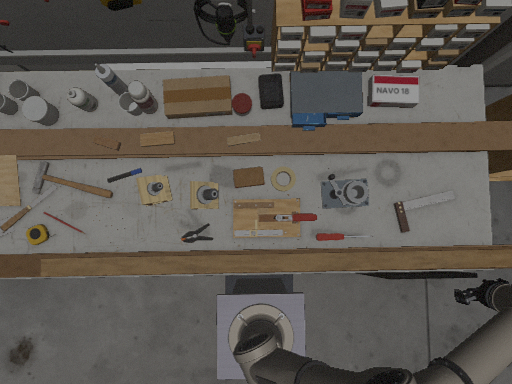

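```bash
python3 - <<'E'
from h import *
for n in("scene","top"):
    c=arm.get_calibration(n)
    M=Rq(c["attitude"])
    print(n,M.as_matrix().round(2).tolist())
    for t in ("large_holder_nose","large_holder","small_holder_nose","socket","latch_knob","latch_pivot"):
        for d in arm.spot_point(t,n)[:3]:
            print(t,round(d["conf"],2),(M.apply(d["at"])+c["origin"]).round(1))
print(arm.get_state()["t"])
E
```

```text
scene [[-0.89, -0.27, 0.37], [-0.46, 0.55, -0.7], [-0.02, -0.79, -0.61]]
large_holder_nose 0.85 [507.5 168.2 111.4]
large_holder 0.67 [511.4 189.1  84. ]
small_holder_nose 0.75 [538.5 348.6 103.9]
socket 0.69 [ 515.4 -345.3   78. ]
latch_knob 0.72 [ 563.7 -247.7  127.8]
latch_pivot 0.56 [ 505.8 -278.2  129.5]
top [[-0.02, -1.0, 0.07], [-1.0, 0.02, -0.01], [0.01, -0.07, -1.0]]
large_holder_nose 0.89 [509.8 166.2 116. ]
large_holder 0.68 [510.6 193.3  84.6]
large_holder 0.67 [508.6 168.4 117.5]
small_holder_nose 0.67 [534.8 348.1 107.6]
socket 0.88 [ 507.7 -347.5   81.6]
latch_pivot 0.49 [ 510.6 -274.4  130.2]
0.75
```

The scene shows the larger holder leaning nose towards −y near (509, 167). The stand is near (510, −346), with its latch open and the knob at about (563, −248). The tool can only point down, so I'll grip across world x and let the holder pivot between the pads. I turn the jaws first.

Call:
{"op": "servo_tool", "data": {"rows": [[[0,0,0],-0.141,-1],[[0,0,0],-0.141,-1],[[0,0,0],-0.141,-1],[[0,0,0],-0.141,-1],[[0,0,0],-0.141,-1],[[0,0,0],-0.141,-1],[[0,0,0],-0.141,-1],[[0,0,0],-0.141,-1],[[0,0,0],-0.141,-1],[[0,0,0],0,-1]], "force": 40}}

```text
t: 1.75
position: [201.1, -644.4, 231.3]
eef_rot: [0.0, 0.706, 0.708, 0.0]
ft_force: [-0.2, -0.1, 1.1]
opening: 1.001
```

Call:
{"op": "servo_tool", "data": {"rows": [[[2.5,3,-0.5],0,-1],[[2.5,3,-0.5],0,-1],[[2.5,3,-0.5],0,-1],[[2.5,3,-0.5],0,-1],[[2.5,3,-0.5],0,-1],[[2.5,3,-0.5],0,-1],[[2.5,3,0],0,-1],[[2.5,3,0],0,-1],[[2.5,3,0],0,-1],[[2.5,3,0],0,-1],[[0,0,0],0,-1],[[0,0,0],0,-1]]}}

```text
t: 2.95
position: [501.9, -393.0, 261.3]
eef_rot: [-0.0, 0.707, 0.707, 0.0]
ft_force: [-0.5, -0.5, 0.3]
opening: 0.998
```

```bash
cat >> h.py <<'E'
def look(n,ts,name=None):
    c=arm.get_calibration(n); im=arm.grab_frame(n); M=Rq(c["attitude"])
    if name: cv2.imwrite("pics/"+name,im)
    for t in ts:
        for d in arm.spot_point(t,n)[:2]:
            print(t,round(d["conf"],2),(M.apply(d["at"])+c["origin"]).round(1))
    return im,c
def st():
    s=arm.get_state(); r=Rq(s["eef_rot"]).as_matrix()
    print("t",round(s["t"],2),"pos",s["position"].round(1),"x",r[:,0].round(3),"z",r[:,2].round(3),"F",s["ft_force"].round(1),"T",s["wrist_torque"].round(2),"op",round(s["opening"],3),"q",s["joint_pos"].round(2))
E
python3 - <<'E'
from h import *
st(); look("wrist",("socket","latch_knob","latch_pivot"),"w1.png"); st()
E
```

```text
t 2.95 pos [ 501.9 -393.   261.3] x [-0.  1.  0.] z [ 0.  0. -1.] F [-0.5 -0.5  0.3] T [-0.04  0.09  0.04] op 0.998 q [ 0.84  0.42 -0.37  1.6   0.16  1.16  0.43]
socket 0.94 [ 513.  -349.5   77.3]
latch_pivot 0.89 [ 510.1 -277.1  128. ]
t 3.15 pos [ 499.8 -395.5  261.3] x [ 0.003  1.    -0.001] z [-0.001 -0.001 -1.   ] F [-1.1  0.2  0. ] T [ 0.02 -0.02 -0.06] op 0.998 q [ 0.84  0.42 -0.37  1.6   0.16  1.16  0.44]
```

View pics/w1.png

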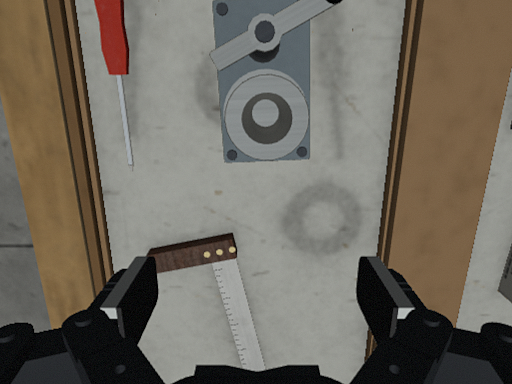

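```bash
python3 - <<'E'
from h import *
c=arm.get_calibration("wrist");M=Rq(c["attitude"]).inv()
for p in [(513,-349.5,78),(511,-348,78),(510,-277,106),(467,-298,98)]:
    v=c["camera_matrix"]@M.apply(np.array(p)-c["origin"]); print(p,v[:2]/v[2])
E
```

```text
(513, -349.5, 78) [270.92620564 117.81621599]
(511, -348, 78) [268.78533024 116.17572706]
(510, -277, 106) [269.3406916   27.52739686]
(467, -298, 98) [216.89610475  57.02717098]
```

The wrist picture shows the stand's rim centred near pixel (266, 116), the latch pivot at (265, 31) and the latch open to upper right/lower left. I'll fit the circle.

```bash
cat >> h.py <<'E'
def ray_z(c,u,v,z):
    d=Rq(c["attitude"]).apply(np.linalg.inv(c["camera_matrix"])@np.array([u,v,1.])); o=c["origin"]
    return o+d*(z-o[2])/d[2]
E
python3 - <<'E'
from h import *
im=cv2.imread("pics/w1.png"); c=arm.get_calibration("wrist")
g=cv2.cvtColor(im,cv2.COLOR_BGR2GRAY)
for (r0,r1,p2) in((36,48,20),(20,29,15)):
    h=cv2.HoughCircles(g[40:190,190:340],cv2.HOUGH_GRADIENT_ALT if 0 else cv2.HOUGH_GRADIENT,1,5,param1=100,param2=p2,minRadius=r0,maxRadius=r1)
    if h is not None:
        for x,y,r in h[0][:4]: print(x+190,y+40,r,ray_z(c,x+190,y+40,78).round(1))
cv2.imwrite("pics/w1c.png",cv2.resize(im[0:180,170:360],None,fx=4,fy=3.3))
E
```

```text
265.5 116.5 41.9 [ 508.  -348.3   78. ]
270.5 113.5 47.4 [ 512.6 -345.6   78. ]
265.5 121.5 46.3 [ 508.  -352.9   78. ]
260.5 114.5 47.4 [ 503.3 -346.5   78. ]
266.5 117.5 25.2 [ 508.9 -349.2   78. ]
271.5 98.5 28.4 [ 513.4 -332.2   78. ]
253.5 103.5 28.4 [ 496.9 -336.6   78. ]
```

View pics/w1c.png

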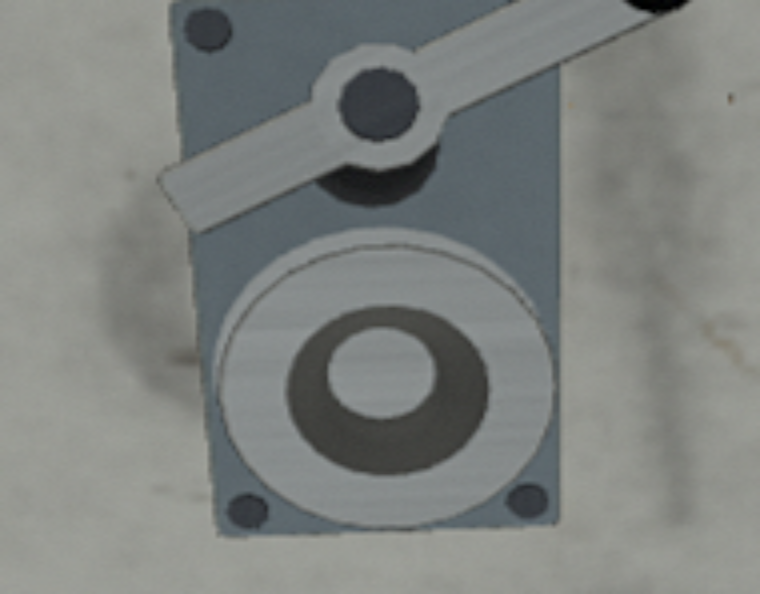

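Call:
{"op": "servo_tool", "data": {"rows": [[[4.4,0,0],0,-1],[[4.4,0,0],0,-1],[[4.4,0,0],0,-1],[[4.4,0,0],0,-1],[[4.4,0,0],0,-1],[[4.4,0,0],0,-1],[[4.4,0,0],0,-1],[[4.4,0,0],0,-1],[[4.4,0,0],0,-1],[[4.4,0,0],0,-1],[[4.4,0,0],0,-1],[[0,0.8,0],0,-1]]}}

```text
t: 4.35
position: [507.5, 96.2, 262.2]
eef_rot: [-0.001, 0.704, 0.71, 0.001]
ft_force: [0.6, -0.5, 0.4]
opening: 1.002
```

Call:
{"op": "servo_tool", "data": {"rows": [[[0,0,0],0,-1],[[0,0,0],0,-1]]}}

```text
t: 4.55
position: [508.7, 88.0, 261.1]
eef_rot: [0.0, 0.708, 0.706, -0.0]
ft_force: [0.0, -0.5, -0.4]
opening: 1.001
```

```bash
python3 - <<'E'
from h import *
st(); 
for k in range(3):
    im,c=look("wrist",("large_holder_nose","large_holder","small_holder_nose"),"w2.png"); print(c["origin"].round(1))
st()
E
```

```text
t 4.55 pos [508.7  88.  261.1] x [ 0.002  1.    -0.001] z [-0.001 -0.001 -1.   ] F [ 0.  -0.5 -0.4] T [-0.07  0.01 -0.05] op 1.001 q [ 0.25  0.25 -0.64  1.86  0.17  1.09 -0.45]
large_holder_nose 0.82 [510.2 165.4 111.3]
large_holder 0.68 [511.2 192.1  84.9]
[509.1 165.6 404.2]
large_holder_nose 0.95 [508.6 164.5 112. ]
[508.8 166.1 404.4]
large_holder_nose 0.93 [509.1 167.7 111. ]
large_holder 0.64 [508.9 190.9  83.5]
[508.7 167.1 404.5]
t 5.15 pos [508.6  90.  261.4] x [-0.001  1.     0.   ] z [ 0.  0. -1.] F [-0.5 -0.4  0.3] T [0.02 0.05 0.  ] op 0.996 q [ 0.25  0.25 -0.64  1.86  0.17  1.09 -0.45]
```

View pics/w2.png

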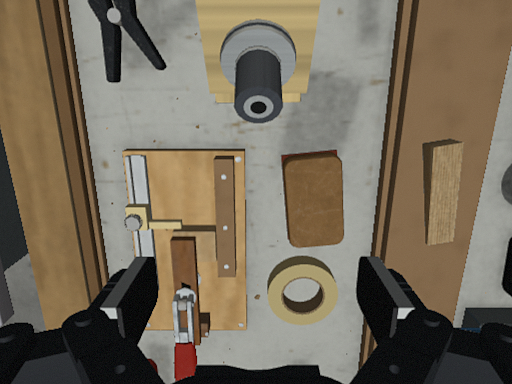

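The wrist picture shows the larger holder leaning straight along −y, with its nose end at (259, 107) and its flange at (258, 55), so the jaws are already aligned across it. I'm going down to the nose.

Call:
{"op": "servo_tool", "data": {"rows": [[[2.5,0,2],0,-1],[[2.5,0,3],0,-1],[[2.3,0,3],0,-1],[[0,0,2.5],0,-1],[[0,0,2.5],0,-1],[[0,0,2],0,-1],[[0,0,1.6],0,-1],[[0,0,0],0,-1],[[0,0,0],0,-1]]}}

```text
t: 6.05
position: [508.7, 163.2, 95.7]
eef_rot: [-0.0, 0.707, 0.707, 0.0]
ft_force: [0.2, -0.2, 0.5]
opening: 1.002
```

```bash
python3 - <<'E'
from h import *
st(); im,c=look("wrist",("large_holder_nose",),"w3.png"); look("scene",(),"s3.png")
im=cv2.imread("pics/s3.png"); cv2.imwrite("pics/s3c.png",cv2.resize(im[170:370,120:320],None,fx=3,fy=3))
E
```

```text
t 6.05 pos [508.7 163.2  95.7] x [-0.001  1.     0.   ] z [ 0.  0. -1.] F [ 0.2 -0.2  0.5] T [ 0.03 -0.03  0.02] op 1.002 q [ 0.04  0.49 -0.59  1.98  0.38  0.78 -0.76]
large_holder_nose 0.77 [509.7 165.  113.1]
```

View pics/w3.png

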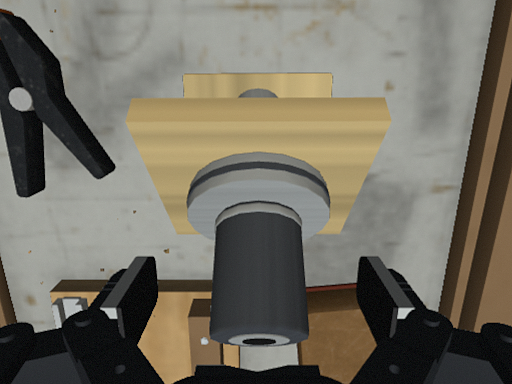

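View pics/s3c.png

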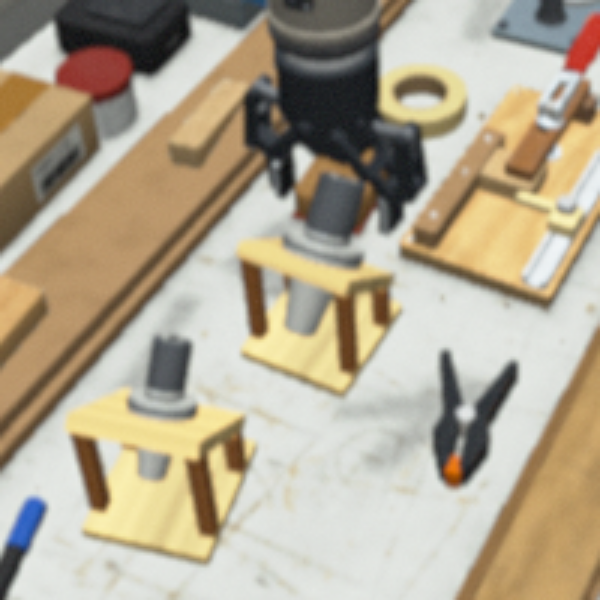

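The nose is centred between the open fingers at u≈259, against a finger midline of about 257. I'll shift 1 mm and close.

Call:
{"op": "servo_tool", "data": {"rows": [[[0,0.1,0],0,-1],[[0,0,0],0,1],[[0,0,0],0,1],[[0,0,0],0,1],[[0,0,0],0,1],[[0,0,0],0,1],[[0,0,0],0,1],[[0,0,0],0,1],[[0,0,0],0,1]], "force": 50}}

```text
t: 7.1
position: [509.5, 162.9, 95.6]
eef_rot: [0.0, 0.707, 0.707, -0.0]
ft_force: [-0.6, -1.0, 5.3]
opening: 0.433
```

```bash
python3 - <<'E'
from h import *
st(); im,c=look("wrist",("large_holder_nose",),"w4.png");st()
E
```

```text
t 7.1 pos [509.5 162.9  95.6] x [-0.001  1.    -0.   ] z [ 0. -0. -1.] F [-0.6 -1.   5.3] T [-0.22  0.48  0.04] op 0.433 q [ 0.04  0.49 -0.59  1.97  0.38  0.78 -0.76]
large_holder_nose 0.91 [508.3 166.6 115.3]
t 7.2 pos [509.5 163.   95.6] x [-0.001  1.    -0.   ] z [ 0. -0. -1.] F [-1.9 -0.6  5.7] T [-0.22  0.48  0.06] op 0.428 q [ 0.04  0.49 -0.59  1.97  0.38  0.78 -0.76]
```

View pics/w4.png

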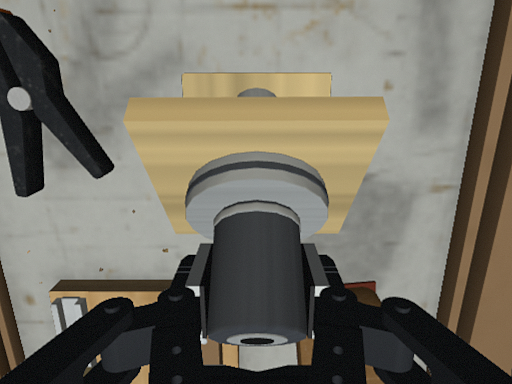

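Gripped. I'm pulling it straight out along its axis.

Call:
{"op": "servo_tool", "data": {"rows": [[[-0.32,0,-0.38],0,1],[[-0.32,0,-0.38],0,1],[[-0.64,0,-0.77],0,1],[[-0.64,0,-0.77],0,1],[[0,0,0],0,1]]}}

```text
t: 7.7
position: [510.4, 142.3, 119.4]
eef_rot: [0.001, 0.708, 0.707, 0.0]
ft_force: [-0.4, 0.2, -3.8]
opening: 0.433
```

Call:
{"op": "servo_tool", "data": {"rows": [[[-0.64,0,-0.77],0,1],[[-0.64,0,-0.77],0,1],[[-0.64,0,-0.77],0,1],[[-0.64,0,-0.77],0,1],[[-0.64,0,-0.77],0,1],[[-0.64,0,-0.77],0,1],[[-0.5,0,-1.5],0,1],[[-0.5,0,-2],0,1],[[-0.5,0,-2],0,1],[[0,0,0],0,1]]}}

```text
t: 8.7
position: [511.5, 90.2, 222.8]
eef_rot: [0.002, 0.707, 0.707, 0.002]
ft_force: [0.8, -0.2, -3.4]
opening: 0.434
```

```bash
python3 - <<'E'
from h import *
st(); im,c=look("wrist",("large_holder_nose","large_holder"),"w5.png");look("scene",("large_holder_nose","large_holder"),"s5.png")
im=cv2.imread("pics/s5.png"); cv2.imwrite("pics/s5c.png",cv2.resize(im[120:320,150:350],None,fx=3,fy=3))
E
```

```text
t 8.7 pos [511.5  90.2 222.8] x [0.    1.    0.001] z [ 0.006  0.001 -1.   ] F [ 0.8 -0.2 -3.4] T [-0.07 -0.04 -0.01] op 0.434 q [ 0.25  0.29 -0.65  1.9   0.21  1.01 -0.49]
large_holder_nose 0.77 [511.1  94.6 239.3]
large_holder 0.66 [512.6 119.9 209.4]
large_holder_nose 0.91 [509.3  95.2 234.1]
large_holder_nose 0.41 [ 508.1 -280.8  130.1]
large_holder 0.98 [510.5 119.3 208.9]
```

View pics/w5.png

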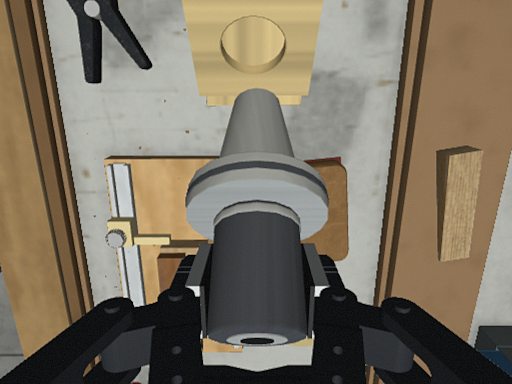

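View pics/s5c.png

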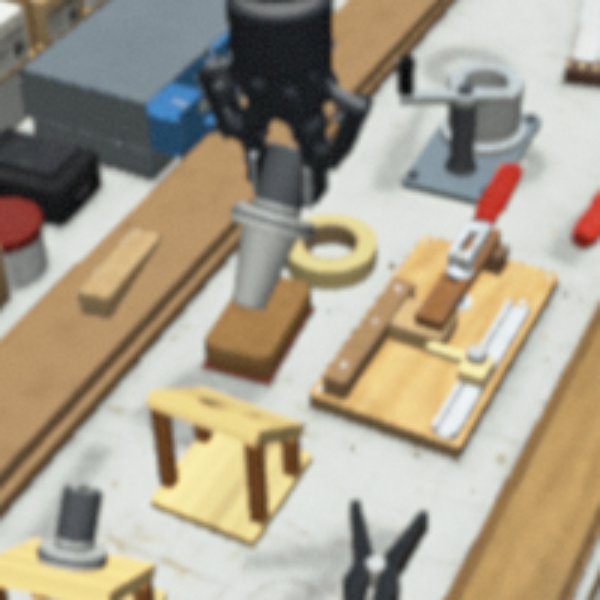

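The holder is out and still leans 40° in the grip. I'll reduce the grip to 20 N and see whether it swings upright by itself.

Call:
{"op": "servo_tool", "data": {"rows": [[[0,0,0],0,1],[[0,0,0],0,1],[[0,0,0],0,1],[[0,0,0],0,1]], "force": 20}}

```text
t: 9.4
position: [509.5, 90.5, 219.4]
eef_rot: [-0.0, 0.707, 0.707, -0.0]
ft_force: [0.0, -0.9, -3.5]
opening: 0.432
```

```bash
python3 - <<'E'
from h import *
st(); im,c=look("wrist",("large_holder_nose","large_holder"),"w6.png")
E
```

```text
t 9.4 pos [509.5  90.5 219.4] x [-0.001  1.     0.   ] z [-0.  0. -1.] F [ 0.  -0.9 -3.5] T [-0.07  0.01 -0.03] op 0.432 q [ 0.25  0.3  -0.65  1.91  0.21  1.01 -0.49]
large_holder_nose 0.88 [503.6  96.  237.9]
large_holder_nose 0.33 [510.5 117.3 210.6]
large_holder 0.89 [507.8 115.4 208.4]
```

View pics/w6.png

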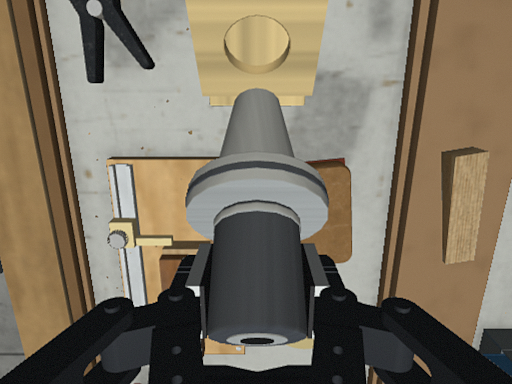

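It holds its lean by friction, so I'll pivot it mechanically. The plan is to press the shank's end against the outer −y wall of the socket body, below the rim, and drive towards +y. First a firm grip and the transit.

Call:
{"op": "servo_tool", "data": {"rows": [[[-1,0,-1.5],0,1],[[-3,0,-1.5],0,1],[[-5,0,0],0,1],[[-5,0,0],0,1],[[-5,0,0],0,1],[[-5,0,0],0,1],[[-5,0,0],0,1],[[-5,0,0],0,1],[[-5,0,0],0,1],[[-5,0,0],0,1],[[-5,0,0],0,1],[[-4,0,0],0,1]], "force": 50}}

```text
t: 10.75
position: [509.0, -443.4, 249.2]
eef_rot: [0.0, 0.708, 0.707, -0.001]
ft_force: [0.2, 0.9, -4.3]
opening: 0.428
```

Call:
{"op": "servo_tool", "data": {"rows": [[[-2,0,0],0,1],[[-1.5,0,0],0,1],[[0,0,0],0,1],[[0,0,0],0,1],[[0,0,0],0,1]]}}

```text
t: 11.25
position: [511.1, -472.3, 249.7]
eef_rot: [-0.0, 0.706, 0.708, 0.001]
ft_force: [0.2, 0.6, -3.3]
opening: 0.435
```

```bash
python3 - <<'E'
from h import *
st(); im,c=look("wrist",("large_holder_nose","large_holder","socket","latch_pivot","latch_knob"),"w7.png");st()
E
```

```text
t 11.25 pos [ 511.1 -472.3  249.7] x [-0.004  1.     0.001] z [ 0.     0.001 -1.   ] F [ 0.2  0.6 -3.3] T [-0.05 -0.   -0.  ] op 0.435 q [ 0.91  0.53 -0.38  1.46  0.2   1.2   0.51]
large_holder_nose 0.93 [ 511.2 -470.6  265.5]
large_holder 0.74 [ 511.  -442.9  237.9]
socket 0.65 [ 512.7 -349.7   77.3]
latch_pivot 0.75 [ 512.2 -344.6   74.6]
t 11.55 pos [ 510.3 -474.1  249.7] x [-0.002  1.    -0.   ] z [ 0. -0. -1.] F [ 0.3  0.4 -3.2] T [-0.13  0.08 -0.02] op 0.433 q [ 0.91  0.53 -0.38  1.46  0.2   1.2   0.51]
```

View pics/w7.png

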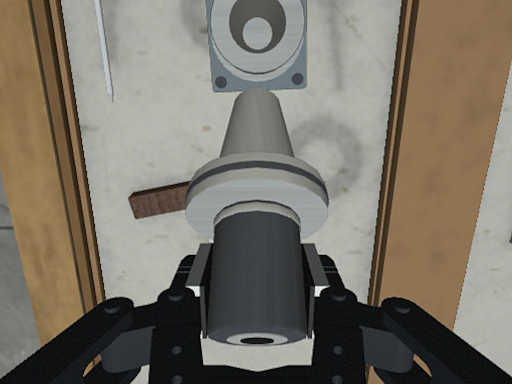

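Holder (u≈258) and socket (u≈257) line up in x. I'm lowering so that the shank's end sits below the rim height, just short of the wall.

Call:
{"op": "servo_tool", "data": {"rows": [[[0,0,2],0,1],[[0,0,3],0,1],[[0,0,3],0,1],[[0,0,3],0,1],[[0,0,2],0,1],[[0,0,0],0,1],[[0,0,0],0,1]]}}

```text
t: 12.25
position: [510.4, -474.7, 120.0]
eef_rot: [0.0, 0.707, 0.707, 0.0]
ft_force: [-0.7, -0.3, -3.5]
opening: 0.437
```

Call:
{"op": "servo_tool", "data": {"rows": [[[0.5,0,0],0,1],[[0.5,0,0],0,1],[[0.5,0,0],0,1],[[0.5,0,0],0,1],[[0.5,0,0],0,1],[[0.5,0,0],0,1],[[0.5,0,0],0,1]], "force": 25}}

```text
t: 12.95
position: [510.7, -444.4, 122.2]
eef_rot: [0.004, 0.708, 0.707, -0.001]
ft_force: [0.8, -9.0, -0.1]
opening: 0.434
```

```bash
python3 - <<'E'
from h import *
st(); im,c=look("wrist",("large_holder_nose","large_holder"),"w8.png");look("scene",("large_holder_nose","large_holder"),"s8.png")
im=cv2.imread("pics/s8.png"); cv2.imwrite("pics/s8c.png",cv2.resize(im[70:220,240:390],None,fx=4,fy=4))
E
```

```text
t 12.95 pos [ 510.7 -444.4  122.2] x [ 0.002  1.    -0.008] z [ 0.004 -0.008 -1.   ] F [ 0.8 -9.  -0.1] T [-2.05  0.12  0.11] op 0.434 q [ 0.87  0.61 -0.36  1.63  0.26  0.94  0.42]
large_holder_nose 0.86 [ 512.5 -444.6  139.3]
large_holder 0.85 [ 511.1 -423.5  107.3]
large_holder 0.92 [ 513.3 -420.9  109.6]
```

View pics/w8.png

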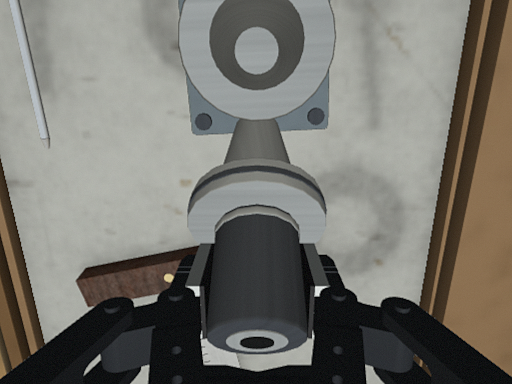

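View pics/s8c.png

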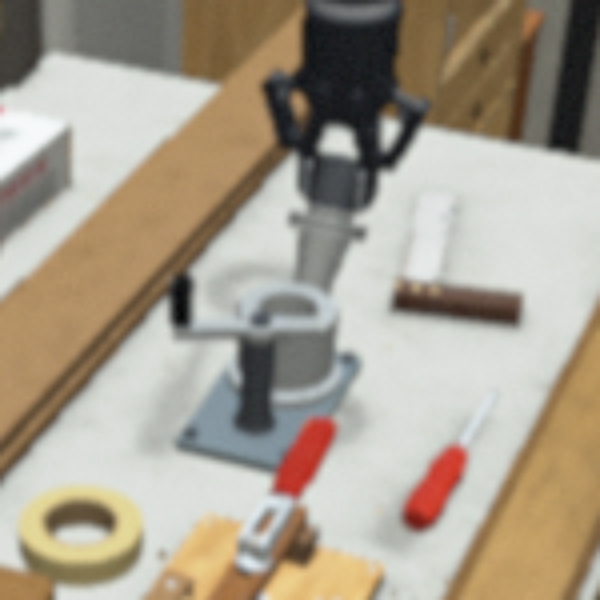

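It is pivoting: the lean is down to about 33° with 9 N against the stand. I'm continuing.

Call:
{"op": "servo_tool", "data": {"rows": [[[0.4,0,0],0,1],[[0.4,0,0],0,1],[[0.4,0,0],0,1],[[0.4,0,0],0,1],[[0,0,0],0,1]], "force": 20}}

```text
t: 13.75
position: [510.7, -426.6, 121.5]
eef_rot: [0.003, 0.707, 0.707, -0.001]
ft_force: [0.3, -6.5, -2.1]
opening: 0.437
```

```bash
python3 - <<'E'
from h import *
st(); im,c=look("wrist",("large_holder_nose","large_holder"),"w9.png");look("scene",("large_holder_nose","large_holder"),"s9.png")
im=cv2.imread("pics/s9.png"); cv2.imwrite("pics/s9c.png",cv2.resize(im[70:220,240:390],None,fx=4,fy=4))
E
```

```text
t 13.75 pos [ 510.7 -426.6  121.5] x [ 0.     1.    -0.006] z [ 0.003 -0.006 -1.   ] F [ 0.3 -6.5 -2.1] T [-1.76 -0.18 -0.04] op 0.437 q [ 0.86  0.6  -0.36  1.66  0.26  0.93  0.4 ]
large_holder_nose 0.84 [ 510.4 -430.5  138.4]
large_holder 0.87 [ 509.2 -414.9  103.7]
large_holder_nose 0.7 [ 508.1 -425.7  135.9]
large_holder 0.91 [ 513.6 -414.   103.9]
```

View pics/w9.png

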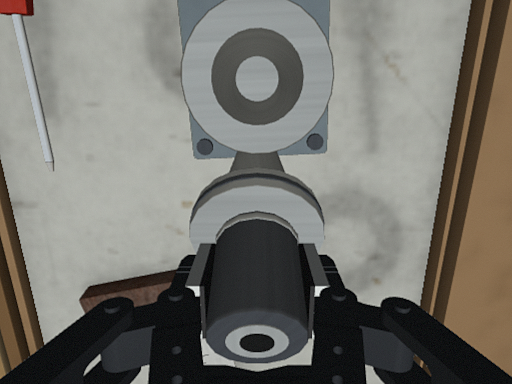

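View pics/s9c.png

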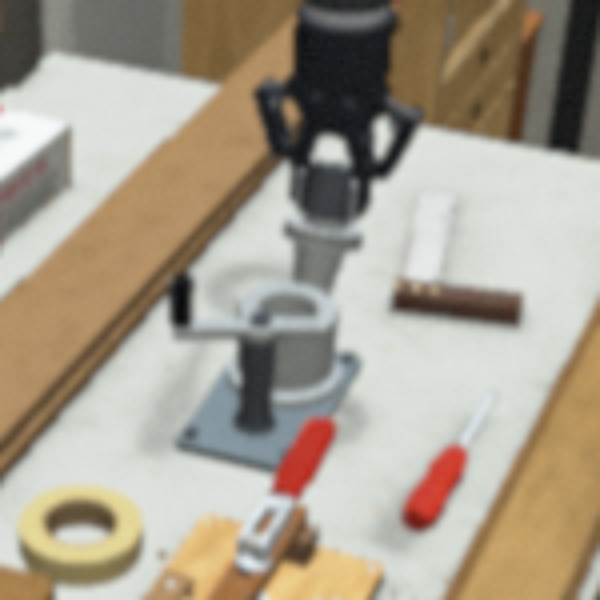

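```bash
cat >> h.py <<'E'
def camtool():
    # camera pose in tool frame (averaged nominal)
    s=arm.get_state(); c=arm.get_calibration("wrist")
    Rt=Rq(s["eef_rot"]); return Rt.inv().apply(c["origin"]-s["position"]), Rt.inv()*Rq(c["attitude"]), c["camera_matrix"]
def pix(p,o,Rc,K):
    v=K@Rc.inv().apply(np.asarray(p)-o); return v[:2]/v[2]
E
python3 - <<'E'
from h import *
o,Rc,K=camtool(); print(o,Rc.as_matrix().round(3))
# tool frame x=+world y, z down. end centre at pivot(0,0,-22)+L*(-sin,0,-cos)
for s0 in (17,19,22,25):
  for L in (24,27,30):
    f=lambda th,a: pix([-np.sin(th)*a,0,-s0-np.cos(th)*a],o,Rc,K)[1]
    # centre of top flange face at a=L-50
    print(s0,L,[ (round(f(np.radians(t),L)),round(f(np.radians(t),L-50))) for t in (40,33,22,0)])
E
```

```text
[  77.49158879    0.14855296 -143.18187781] [[-0.    -0.952 -0.305]
 [ 1.    -0.    -0.   ]
 [ 0.    -0.305  0.952]]
17 24 [(339, 222), (337, 226), (332, 232), (314, 249)]
17 27 [(348, 228), (346, 231), (340, 237), (320, 252)]
17 30 [(357, 234), (355, 237), (349, 242), (326, 255)]
19 24 [(343, 224), (341, 227), (336, 234), (318, 251)]
19 27 [(352, 230), (350, 233), (344, 239), (324, 254)]
19 30 [(361, 236), (359, 238), (353, 244), (330, 257)]
22 24 [(349, 226), (347, 230), (342, 237), (324, 254)]
22 27 [(358, 232), (356, 236), (351, 242), (330, 257)]
22 30 [(367, 239), (365, 241), (359, 247), (336, 260)]
25 24 [(355, 229), (353, 233), (348, 240), (330, 257)]
25 27 [(364, 235), (363, 238), (357, 245), (336, 260)]
25 30 [(374, 242), (372, 244), (366, 250), (343, 263)]
```

Call:
{"op": "servo_tool", "data": {"rows": [[[0.4,0,0],0,1],[[0.4,0,0],0,1],[[0.4,0,0],0,1],[[0,0,0],0,1]]}}

```text
t: 14.45
position: [510.7, -414.9, 121.7]
eef_rot: [0.003, 0.707, 0.707, -0.001]
ft_force: [0.9, -7.3, -2.5]
opening: 0.433
```

```bash
python3 - <<'E'
from h import *
st(); im,c=look("wrist",("large_holder_nose","large_holder"),"w10.png");look("scene",("large_holder_nose","large_holder"),"s10.png")
im=cv2.imread("pics/s10.png"); cv2.imwrite("pics/s10c.png",cv2.resize(im[70:220,240:390],None,fx=4,fy=4))
# socket centre from w9, commanded tcp
o,Rc,K=camtool(); 
E
```

```text
t 14.45 pos [ 510.7 -414.9  121.7] x [ 0.     1.    -0.006] z [ 0.003 -0.006 -1.   ] F [ 0.9 -7.3 -2.5] T [-1.71 -0.15 -0.02] op 0.433 q [ 0.85  0.58 -0.36  1.68  0.25  0.92  0.38]
large_holder_nose 0.67 [ 509.7 -415.9  138.6]
large_holder_nose 0.16 [ 507.7 -411.1  102.4]
large_holder 0.78 [ 512.1 -410.   102.1]
large_holder 0.64 [ 511.6 -346.5   76.1]
large_holder 0.59 [ 513.5 -409.4  104. ]
```

View pics/w10.png

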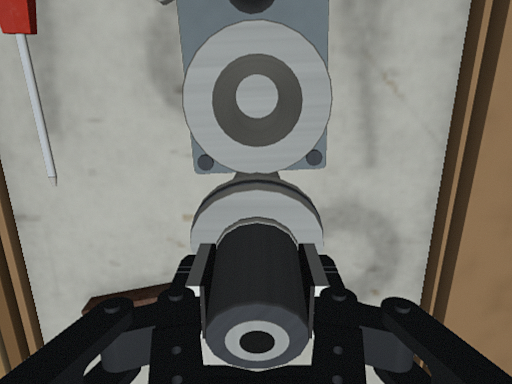

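View pics/s10c.png

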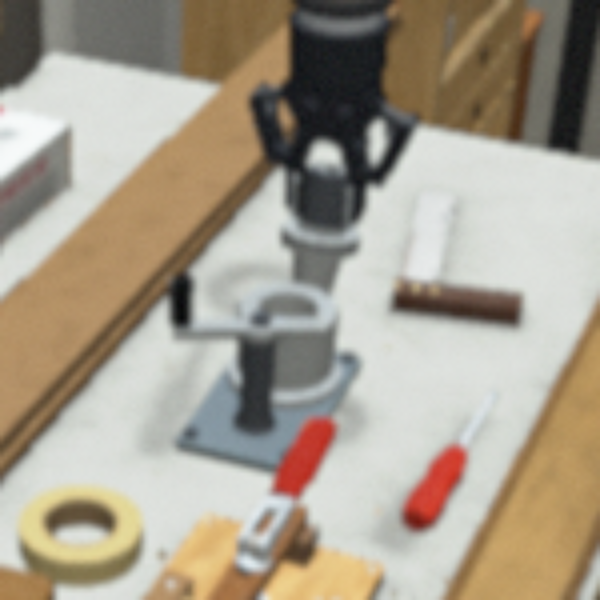

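Call:
{"op": "servo_tool", "data": {"rows": [[[0.4,0,0],0,1],[[0.4,0,0],0,1],[[0.4,0,0],0,1],[[0.3,0,0],0,1],[[0,0,0],0,1]]}}

```text
t: 15.25
position: [511.1, -400.6, 122.3]
eef_rot: [0.004, 0.707, 0.707, -0.001]
ft_force: [0.7, -6.2, 1.6]
opening: 0.431
```

```bash
python3 - <<'E'
from h import *
st(); im,c=look("wrist",("large_holder_nose","large_holder"),"w11.png");look("scene",("large_holder_nose","large_holder"),"s11.png")
im=cv2.imread("pics/s11.png"); cv2.imwrite("pics/s11c.png",cv2.resize(im[70:220,240:390],None,fx=4,fy=4))
E
```

```text
t 15.25 pos [ 511.1 -400.6  122.3] x [ 0.001  1.    -0.007] z [ 0.005 -0.007 -1.   ] F [ 0.7 -6.2  1.6] T [-1.96 -0.14 -0.01] op 0.431 q [ 0.83  0.57 -0.37  1.7   0.25  0.91  0.36]
large_holder_nose 0.78 [ 513.3 -404.1  142.9]
large_holder 0.7 [ 509.5 -404.4  103.7]
large_holder 0.96 [ 515.3 -403.5  102.9]
```

View pics/w11.png

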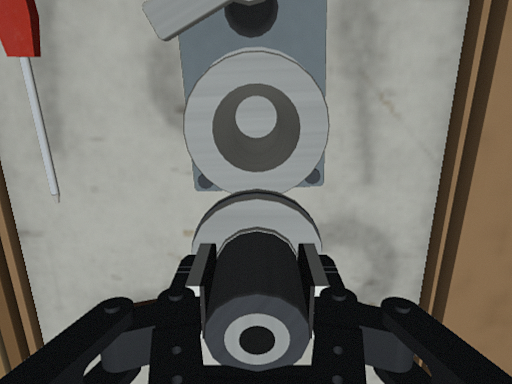

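View pics/s11c.png

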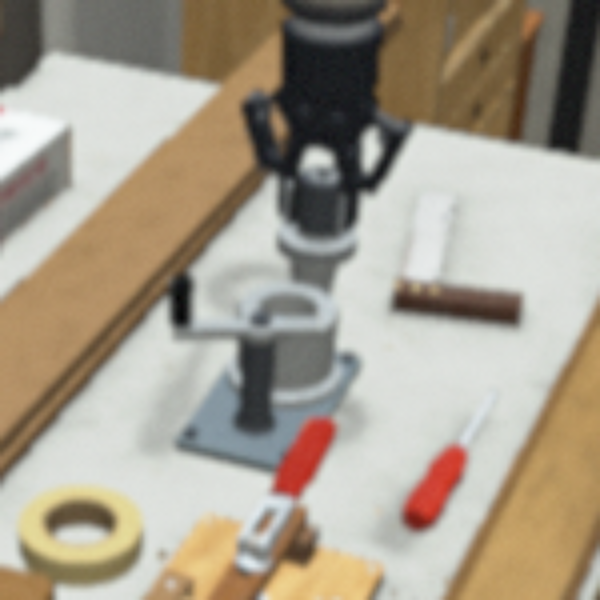

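```bash
cat >> h.py <<'E'
def tilt(name,verbose=True):
    from scipy.optimize import least_squares
    im=cv2.imread("pics/"+name); g=cv2.cvtColor(im,cv2.COLOR_BGR2GRAY)
    o,Rc,K=camtool()
    roi=np.zeros_like(g); roi[290:372,212:303]=g[290:372,212:303]
    _,b=cv2.threshold(roi,130,255,cv2.THRESH_BINARY)
    cs,_=cv2.findContours(b,cv2.RETR_CCOMP,cv2.CHAIN_APPROX_NONE)
    best=None
    for k in cs:
        if len(k)<60: continue
        e=cv2.fitEllipse(k)
        if abs(e[0][0]-258)<12 and max(e[1])>55 and max(e[1])<90: best=(e,k)
    e,k=best; pts=k[:,0,:].astype(float)
    if verbose: print("ellipse",e)
    # camera frame circle fit: centre (3), tilt about x_cam-plane theta(y), phi(x); radius known by scale -> fix lateral: fit r, x,z with tool y
    def res(p,N=120):
        th,ph,cx,cy,cz=p
        n=np.array([-np.sin(th),np.sin(ph),-np.cos(th)]); n/=np.linalg.norm(n)
        u=np.cross(n,[0,1,0]);u/=np.linalg.norm(u);v=np.cross(n,u)
        a=np.linspace(0,2*np.pi,N,endpoint=False)
        P=np.array([cx,cy,cz])+RAD*(np.outer(np.cos(a),u)+np.outer(np.sin(a),v))
        q=(K@Rc.inv().apply(P-o).T); q=(q[:2]/q[2]).T
        d=np.hypot(*(pts[:,None]-q[None]).transpose(2,0,1)).min(1)
        return d
    RAD=11.5
    for RAD in (11.,12.,13.):
        r=least_squares(res,[0.1,0,-3,0,-48],x_scale=[.1,.1,5,5,5])
        print(RAD,"th deg",np.degrees(r.x[:2]).round(1),"c",r.x[2:].round(1),"rms",np.sqrt((r.fun**2).mean()).round(2))
E
for i in 5 9 10 11; do echo w$i; python3 -c "
from h import *
tilt('w$i.png')"; done
```

```text
w5
w9
ellipse ((256.6064758300781, 341.1503601074219), (31.114566802978516, 62.44436264038086), 90.04483795166016)
11.0 th deg [21.5  0. ] c [-10.1   0.  -43. ] rms 0.51
12.0 th deg [21.5  0. ] c [-18.1   0.  -33.9] rms 0.51
13.0 th deg [21.5  0. ] c [-26.    0.  -24.8] rms 0.51
w10
ellipse ((256.57989501953125, 340.2725524902344), (38.57352828979492, 63.240211486816406), 89.99315643310547)
11.0 th deg [14.7  0. ] c [ -8.7   0.1 -44.2] rms 0.49
12.0 th deg [14.7  0. ] c [-16.5   0.  -35.2] rms 0.49
13.0 th deg [14.7  0. ] c [-24.4   0.  -26.2] rms 0.49
w11
ellipse ((256.5702209472656, 338.6164855957031), (49.29517364501953, 64.12603759765625), 90.01545715332031)
11.0 th deg [4.4 0.1] c [ -6.5   0.  -46. ] rms 0.53
12.0 th deg [4.2 0.3] c [-14.2   0.  -37. ] rms 0.53
13.0 th deg [4.4 0.1] c [-21.7  -0.  -28.3] rms 0.53Traceback (most recent call last):
  File "<string>", line 3, in <module>
    tilt('w5.png')
    ~~~~^^^^^^^^^^
  File "h.py", line 38, in tilt
    e,k=best; pts=k[:,0,:].astype(float)
    ^^^
TypeError: cannot unpack non-iterable NoneType object
```

The fitted tilt of the nose-end ring has gone 21.5° → 14.7° → 4.4°. That leaves about 6 mm more drive.

Call:
{"op": "servo_tool", "data": {"rows": [[[0.3,0,0],0,1],[[0.3,0,0],0,1],[[0,0,0],0,1]]}}

```text
t: 15.85
position: [511.2, -394.9, 122.4]
eef_rot: [0.004, 0.707, 0.707, -0.001]
ft_force: [0.1, -7.6, 2.4]
opening: 0.434
```

```bash
python3 - <<'E'
from h import *
st(); im,c=look("wrist",(),"w12.png"); tilt("w12.png")
E
```

```text
t 15.85 pos [ 511.2 -394.9  122.4] x [ 0.001  1.    -0.008] z [ 0.005 -0.008 -1.   ] F [ 0.1 -7.6  2.4] T [-2.02 -0.14 -0.07] op 0.434 q [ 0.83  0.57 -0.37  1.71  0.25  0.91  0.35]
ellipse ((256.49755859375, 337.4096374511719), (53.280372619628906, 64.78478240966797), 90.44319915771484)
11.0 th deg [-0.2 -0.3] c [ -5.5   0.  -46.4] rms 0.51
12.0 th deg [-0.2 -0.1] c [-13.    0.  -37.6] rms 0.51
13.0 th deg [-0.2 -0.1] c [-20.6   0.  -28.8] rms 0.51
```

Upright to within 0.2° of the tool. I'm backing off, gripping firmly and lifting clear.

Call:
{"op": "servo_tool", "data": {"rows": [[[-0.5,0,0],0,1],[[-0.5,0,0],0,1],[[-1,0,0],0,1],[[-1,0,-0.5],0,1],[[0,0,-1.5],0,1],[[0,0,-2],0,1],[[0,0,-2],0,1],[[0,0,0],0,1],[[0,0,0],0,1],[[0,0,0],0,1]], "force": 50}}

```text
t: 16.9
position: [509.4, -420.1, 178.5]
eef_rot: [-0.001, 0.707, 0.707, -0.0]
ft_force: [0.4, 0.3, -4.6]
opening: 0.43
```

```bash
python3 - <<'E'
from h import *
st(); im,c=look("wrist",("socket","large_holder_nose","large_holder"),"w13.png"); tilt("w13.png")
st(); im,c=look("wrist",("socket","large_holder_nose","large_holder")); st()
look("scene",("large_holder_nose","large_holder","latch_knob"),"s13.png")
look("top",("large_holder_nose","large_holder"),"t13.png")
im=cv2.imread("pics/w13.png");g=cv2.cvtColor(im,cv2.COLOR_BGR2GRAY)
cv2.imwrite("pics/w13c.png",cv2.resize(im[60:384,160:360],None,fx=3,fy=1.8))
E
```

```text
t 16.9 pos [ 509.4 -420.1  178.5] x [-0.001  1.     0.001] z [-0.002  0.001 -1.   ] F [ 0.4  0.3 -4.6] T [ 0.03  0.06 -0.01] op 0.43 q [ 0.87  0.53 -0.38  1.62  0.22  1.03  0.42]
socket 0.71 [ 510.6 -347.5   74.2]
large_holder_nose 0.6 [ 507.  -427.1  196.7]
large_holder 0.71 [ 508.3 -427.9  158.9]
ellipse ((256.64630126953125, 337.6484069824219), (53.00056838989258, 64.84950256347656), 89.52656555175781)
11.0 th deg [0.2 0.1] c [ -5.5   0.  -46.6] rms 0.53
12.0 th deg [0.3 0.1] c [-13.    0.  -37.8] rms 0.53
13.0 th deg [0.3 0.1] c [-20.5   0.  -29. ] rms 0.53
t 17.1 pos [ 509.6 -420.3  178.5] x [-0.001  1.     0.001] z [-0.001  0.001 -1.   ] F [-0.2  0.3 -4. ] T [ 0.04 -0.02  0.04] op 0.431 q [ 0.86  0.53 -0.38  1.62  0.22  1.03  0.42]
socket 0.8 [ 508.2 -348.1   76.7]
large_holder_nose 0.66 [ 510.1 -427.8  197.5]
large_holder 0.83 [ 510.3 -430.1  162.4]
t 17.3 pos [ 510.  -420.5  179.2] x [-0.001  1.     0.   ] z [-0.  0. -1.] F [-0.1  0.5 -3.2] T [-0.01 -0.04 -0.06] op 0.434 q [ 0.86  0.53 -0.38  1.62  0.22  1.03  0.42]
large_holder_nose 0.75 [ 511.1 -422.8  196.2]
large_holder 0.88 [ 511.2 -427.2  163.3]
large_holder 0.25 [538.3 349.6 104.4]
latch_knob 0.82 [ 561.4 -247.8  125.7]
large_holder_nose 0.42 [ 511.4 -423.   201.6]
large_holder 0.66 [ 510.  -422.4  162.7]
```

View pics/w13.png

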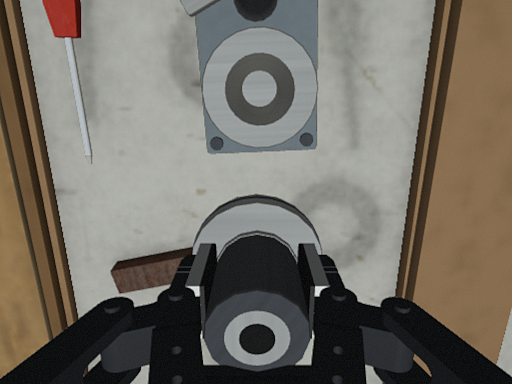

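The holder is upright in the grip (tilt 0.2°). The socket's mouth is at pixel (259.5, 88) and the holder axis at u≈257. Next I'll fit rim and flange in 3D for the relative offset.

```bash
python3 - <<'E'
from h import *
from scipy.optimize import least_squares
im=cv2.imread("pics/w13.png"); g=cv2.cvtColor(im,cv2.COLOR_BGR2GRAY)
o=np.array([77.5,0.1,-143.2]);_,Rc,K=camtool()
tcp=np.array([509.8,-420.4,178.8])
# mouth: dark region
m=((g<115)&(g>40)).astype(np.uint8)*255
roi=np.zeros_like(m); roi[45:135,215:305]=m[45:135,215:305]
cs,_=cv2.findContours(roi,cv2.RETR_EXTERNAL,cv2.CHAIN_APPROX_NONE)
k=max(cs,key=cv2.contourArea); e=cv2.fitEllipse(k); print("mouth",e)
pts=k[:,0].astype(float)
def circ(p,R,z,N=180):
    a=np.linspace(0,2*np.pi,N,endpoint=False)
    P=np.c_[p[0]+R*np.cos(a),p[1]+R*np.sin(a),np.full(N,z)]
    q=K@Rc.inv().apply(P-o).T; return (q[:2]/q[2]).T
def fit(pts,R,z,p0):
    f=lambda p:np.hypot(*(pts[:,None]-circ(p,R,p[2] if len(p)>2 else z)[None]).transpose(2,0,1)).min(1)
    r=least_squares(f,p0); return r.x,np.sqrt((r.fun**2).mean())
zt=tcp[2]-78
x,rm=fit(pts,23.5,zt,[72,0]); print("tool",x,rm,"world",tcp[1]+x[0],tcp[0]+x[1])
x,rm=fit(pts,23.5,zt,[72,0,zt]); print("free z tool",x,rm)
# rim via canny outline ring points
ed=cv2.Canny(g,60,140); q=circ(x[:2],38.5,zt)
yy,xx=np.nonzero(ed); E=np.c_[xx,yy].astype(float)
d=np.hypot(*(E[:,None]-q[None]).transpose(2,0,1)).min(1); E1=E[d<2.5]
x2,rm=fit(E1,38.5,zt,[72,0]); print("rim",x2,rm,len(E1),"world",tcp[1]+x2[0],tcp[0]+x2[1])
# flange: print profile down column 257 and row extremes
print(g[185:240:1,257]); print(ed[150:240,257].nonzero()[0]+150)
for v in (215,225,235,245): print(v,(ed[v,180:335].nonzero()[0]+180))
E
```

```text
mouth ((259.36602783203125, 88.70147705078125), (68.88760375976562, 71.68878936767578), 179.91558837890625)
tool [72.69357584  1.82156885] 0.5631055683933399 world -347.7064241595489 511.62156884889265
free z tool [ 72.67378206   1.83934188 102.93552843] 0.4723608470490656
rim [72.67122819  1.91066925] 0.8737468877476375 469 world -347.7287718136407 511.7106692487568
[169 172 173 172 171 169 170 175 163 109  43  35  38  61  71  65  62  85
 135 158 157 158 157 157 156 156 159 156 155 153 153 151 152 149 150 147
 147 147 148 147 151 151 150 154 143  97  54  66 127 117  14  30  25  26
  32]
[152 194 198 202 230 232 234]
215 [208 209 215 216 217 296 297 298 304 305]
225 [201 205 206 307 308 312]
235 [196 198 199 236 237 241 242 243 251 252 253 254 255 258 259 260 261 262
 270 271 272 273 276 277 314 315 317 318]
245 [192 194 199 211 216 223 224 228 229 284 285 290 298 303 315 319 321]
```

View pics/w13c.png

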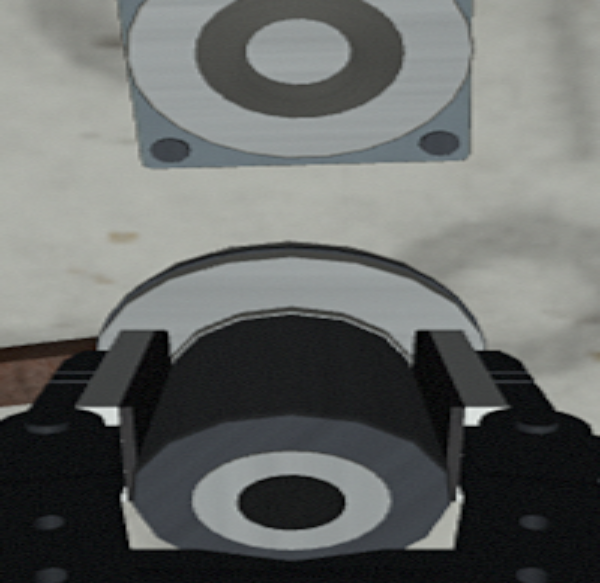

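```bash
python3 - <<'E'
from h import *
from scipy.optimize import least_squares
im=cv2.imread("pics/w13.png"); g=cv2.cvtColor(im,cv2.COLOR_BGR2GRAY)
o=np.array([77.5,0.1,-143.2]);_,Rc,K=camtool()
ed=cv2.Canny(g,60,140)
def circ(p,R,N=720):
    a=np.linspace(0,2*np.pi,N,endpoint=False)
    P=np.c_[p[0]+R*np.cos(a),p[1]+R*np.sin(a),np.full(N,p[2])]
    q=K@Rc.inv().apply(P-o).T; return (q[:2]/q[2]).T
yy,xx=np.nonzero(ed); E=np.c_[xx,yy].astype(float)
E=E[(E[:,1]>185)&(E[:,1]<240)&(E[:,0]>185)&(E[:,0]<330)]
for R,dz,nm in((32,3.6,"top"),(32,17.6,"bottom")):
  p=np.array([-5.5,0,dz])
  for it in range(8):
    q=circ(p,R); d=np.hypot(*(E[:,None]-q[None]).transpose(2,0,1)).min(1)
    E1=E[d<max(2.0,6-it)]
    f=lambda p2:np.hypot(*(E1[:,None]-circ([p2[0],p2[1],dz],R)[None]).transpose(2,0,1)).min(1)
    r=least_squares(f,p[:2],loss="soft_l1"); p=np.array([*r.x,dz])
  print(nm,p,len(E1),np.sqrt((f(r.x)**2).mean()))
  for zz in(dz-4,dz+4):
    f=lambda p2:np.hypot(*(E1[:,None]-circ([p2[0],p2[1],zz],R)[None]).transpose(2,0,1)).min(1)
    r=least_squares(f,p[:2],loss="soft_l1"); print("  z",zz,r.x,np.sqrt((f(r.x)**2).mean()))
# nose end outer circle R19 predicted vs picture
for R,c in((19,[-5.5,0,-46.6]),(19,[-3,0,-49]),(19,[-9,0,-42])):
    q=circ(c,R); print(c,q.min(0).round(1),q.max(0).round(1))
E
```

```text
top [-3.71871001 -0.04441651  3.6       ] 215 0.9845731891793658
  z -0.3999999999999999 [-2.52642978 -0.05364694] 1.2049704427879229
  z 7.6 [-4.87809642 -0.03824718] 0.9126571182588322
bottom [-6.77832254 -0.10163759 17.6       ] 229 0.764627875047332
  z 13.600000000000001 [-5.68646989 -0.08441426] 0.8889817240584215
  z 21.6 [-7.90230129 -0.09749054] 0.9621324120081172
[-5.5, 0, -46.6] [200.7 290.2] [312.5 382.4]
[-3, 0, -49] [199.2 287.7] [314.  382.5]
[-9, 0, -42] [203.2 291.4] [310.1 379.5]
```

The relative offset is 78 mm along tool x and 1.9 mm along tool y. I'm moving over the socket and lowering most of the way.

Call:
{"op": "servo_tool", "data": {"rows": [[[1,0.05,0],0,1],[[2,0.05,0],0,1],[[2,0.05,0],0,1],[[2,0.04,0],0,1],[[0.8,0,0],0,1],[[0,0,0],0,1],[[0,0,1],0,1],[[0,0,1.5],0,1],[[0,0,1],0,1],[[0,0,0],0,1],[[0,0,0],0,1]]}}

```text
t: 18.75
position: [511.5, -342.8, 143.7]
eef_rot: [-0.001, 0.707, 0.707, -0.0]
ft_force: [0.3, 0.1, -3.6]
opening: 0.433
```

```bash
python3 - <<'E'
from h import *
st(); im,c=look("wrist",(),"w14.png");look("scene",(),"s14.png"); st()
im=cv2.imread("pics/s14.png"); cv2.imwrite("pics/s14c.png",cv2.resize(im[70:220,240:390],None,fx=4,fy=4))
E
```

```text
t 18.75 pos [ 511.5 -342.8  143.7] x [-0.001  1.     0.001] z [-0.001  0.001 -1.   ] F [ 0.3  0.1 -3.6] T [ 0.01 -0.03 -0.01] op 0.433 q [ 0.79  0.5  -0.4   1.76  0.24  0.93  0.29]
t 18.85 pos [ 512.3 -342.8  144.8] x [-0.001  1.    -0.   ] z [ 0.001 -0.    -1.   ] F [ 0.5  0.3 -4.2] T [-0.04  0.01  0.05] op 0.434 q [ 0.79  0.5  -0.4   1.76  0.24  0.93  0.29]
```

View pics/w14.png

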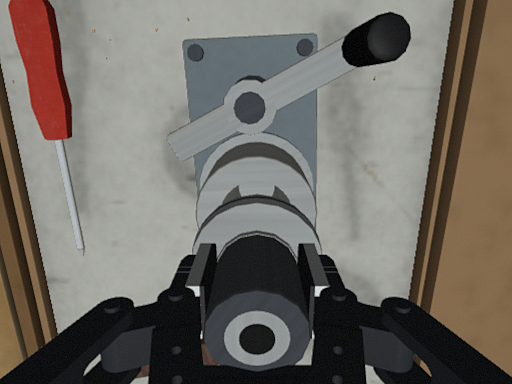

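View pics/s14c.png

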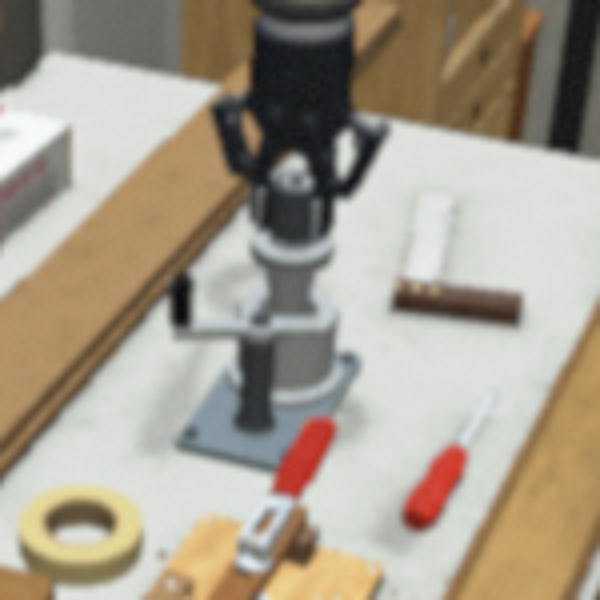

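The shank's end is inside the mouth with no contact force. Lowering further.

Call:
{"op": "servo_tool", "data": {"rows": [[[0,0,0.8],0,1],[[0,0,0.8],0,1],[[0,0,0.8],0,1],[[0,0,0.8],0,1],[[0,0,0.5],0,1],[[0,0,0],0,1]], "force": 30}}

```text
t: 19.45
position: [511.3, -342.3, 106.4]
eef_rot: [-0.001, 0.707, 0.707, -0.0]
ft_force: [0.9, -0.2, -3.9]
opening: 0.435
```

```bash
python3 - <<'E'
from h import *
st(); im,c=look("wrist",(),"w15.png");tilt("w15.png"); st()
E
```

```text
t 19.45 pos [ 511.3 -342.3  106.4] x [-0.001  1.     0.001] z [-0.002  0.001 -1.   ] F [ 0.9 -0.2 -3.9] T [-0.03  0.03 -0.06] op 0.435 q [ 0.77  0.55 -0.38  1.79  0.26  0.86  0.27]
ellipse ((256.5789489746094, 337.7134704589844), (52.86058807373047, 64.72930908203125), 89.6583023071289)
11.0 th deg [0.3 0.3] c [ -5.6  -0.  -46.4] rms 0.53
12.0 th deg [0.6 0.3] c [-13.   -0.  -37.8] rms 0.53
13.0 th deg [0.4 0.2] c [-20.7  -0.  -28.9] rms 0.53
t 19.5 pos [ 511.7 -342.4  107. ] x [-0.001  1.     0.001] z [-0.001  0.001 -1.   ] F [ 0.1  0.3 -4. ] T [ 0.04  0.01 -0.01] op 0.433 q [ 0.77  0.55 -0.38  1.79  0.26  0.86  0.27]
```

View pics/w15.png

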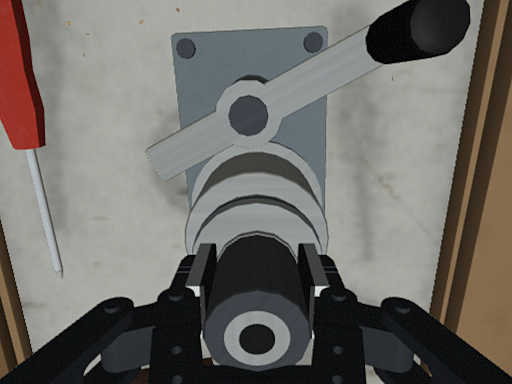

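Call:
{"op": "servo_tool", "data": {"rows": [[[0,0,0.3],0,1],[[0,0,0.3],0,1],[[0,0,0.2],0,1],[[0,0,0.1],0,1],[[0,0,0],0,1]]}}

```text
t: 20.0
position: [511.8, -342.4, 98.4]
eef_rot: [-0.0, 0.707, 0.707, 0.0]
ft_force: [-0.5, 0.3, -4.5]
opening: 0.433
```

Call:
{"op": "servo_tool", "data": {"rows": [[[0,0,0.1],0,1],[[0,0,0],0,1]]}}

```text
t: 20.2
position: [512.0, -342.4, 97.8]
eef_rot: [-0.0, 0.707, 0.707, 0.0]
ft_force: [-1.5, 1.8, -0.3]
opening: 0.432
```

```bash
python3 - <<'E'
from h import *
st(); im,c=look("wrist",(),"w16.png");tilt("w16.png"); look("scene",(),"s16.png");st()
im=cv2.imread("pics/s16.png"); cv2.imwrite("pics/s16c.png",cv2.resize(im[90:200,250:360],None,fx=5,fy=5))
E
```

```text
t 20.2 pos [ 512.  -342.4   97.8] x [-0.001  1.     0.   ] z [ 0.  0. -1.] F [-1.5  1.8 -0.3] T [ 0.36  0.22 -0.05] op 0.432 q [ 0.77  0.56 -0.38  1.79  0.27  0.84  0.27]
ellipse ((256.55609130859375, 337.7199401855469), (52.82155990600586, 64.87239074707031), 89.78946685791016)
11.0 th deg [0.6 0.2] c [ -5.4  -0.  -46.7] rms 0.53
12.0 th deg [0.6 0.2] c [-12.9  -0.  -37.9] rms 0.53
13.0 th deg [0.7 0.2] c [-20.4  -0.  -29.2] rms 0.53
t 20.3 pos [ 512.  -342.4   97.8] x [-0.001  1.     0.   ] z [ 0.  0. -1.] F [-1.4  2.7 -0.3] T [0.4  0.3  0.03] op 0.432 q [ 0.77  0.56 -0.38  1.79  0.27  0.84  0.27]
```

View pics/w16.png

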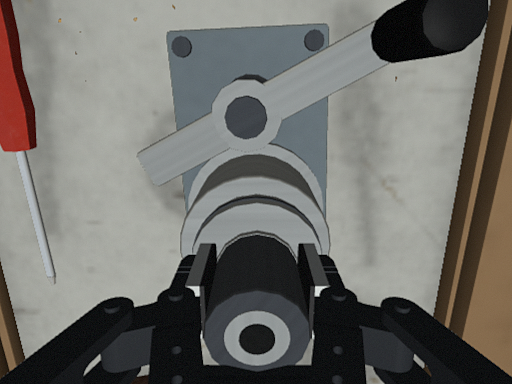

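View pics/s16c.png

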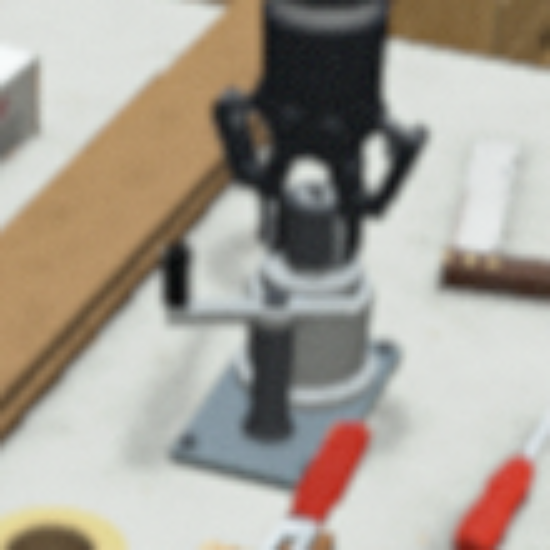

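Light contact on one side (external force −x, +y). I'll ease 1 mm in that direction and keep creeping down.

Call:
{"op": "servo_tool", "data": {"rows": [[[0.08,-0.05,0],0,1],[[0,0,0.1],0,1],[[0,0,0.1],0,1],[[0,0,0],0,1]], "force": 20}}

```text
t: 20.7
position: [511.9, -342.2, 97.7]
eef_rot: [0.001, 0.707, 0.707, -0.0]
ft_force: [-5.5, 3.2, 13.1]
opening: 0.433
```

```bash
python3 - <<'E'
from h import *
st(); im,c=look("wrist",("large_holder",),"w17.png");tilt("w17.png"); st()
E
```

```text
t 20.7 pos [ 511.9 -342.2   97.7] x [-0.001  1.    -0.001] z [ 0.001 -0.001 -1.   ] F [-5.5  3.2 13.1] T [ 0.65  1.16 -0.09] op 0.433 q [ 0.77  0.56 -0.38  1.79  0.27  0.84  0.26]
large_holder 0.95 [ 512.1 -351.1   78.3]
ellipse ((256.5210266113281, 337.89520263671875), (52.83683776855469, 64.80615234375), 90.05431365966797)
11.0 th deg [0.6 0.2] c [ -5.5   0.  -46.7] rms 0.52
12.0 th deg [ 0.6 -0. ] c [-13.  -0. -38.] rms 0.52
13.0 th deg [0.7 0.1] c [-20.5  -0.  -29.2] rms 0.52
t 20.8 pos [ 511.8 -342.2   97.7] x [-0.001  1.    -0.001] z [ 0.001 -0.001 -1.   ] F [-4.9  3.5 13.3] T [ 0.63  1.14 -0.01] op 0.431 q [ 0.77  0.56 -0.38  1.79  0.27  0.84  0.26]
```

Call:
{"op": "servo_tool", "data": {"rows": [[[0,0,-0.2],0,1],[[0.08,-0.12,0],0,1],[[0,0,0],0,1],[[0,0,0.1],0,1],[[0,0,0.1],0,1],[[0,0,0],0,1]]}}

```text
t: 21.4
position: [510.5, -341.5, 97.6]
eef_rot: [0.001, 0.707, 0.707, -0.0]
ft_force: [-6.8, 2.3, 17.0]
opening: 0.432
```

```bash
python3 - <<'E'
from h import *
st(); im,c=look("wrist",("large_holder",),"w18.png");tilt("w18.png"); st()
cv2.imwrite("pics/w18c.png",cv2.resize(im[130:290,160:350],None,fx=4,fy=3.6))
E
```

```text
t 21.4 pos [ 510.5 -341.5   97.6] x [-0.001  1.    -0.001] z [ 0.001 -0.001 -1.   ] F [-6.8  2.3 17. ] T [ 0.49  1.18 -0.02] op 0.432 q [ 0.77  0.56 -0.38  1.8   0.27  0.84  0.26]
large_holder 0.63 [ 511.6 -348.2   80.4]
ellipse ((256.5101013183594, 337.9590148925781), (52.71968460083008, 64.90384674072266), 90.13756561279297)
11.0 th deg [0.9 0.2] c [ -5.4   0.  -46.9] rms 0.51
12.0 th deg [0.9 0. ] c [-12.9  -0.  -38.2] rms 0.51
13.0 th deg [0.9 0. ] c [-20.4  -0.  -29.4] rms 0.51
t 21.5 pos [ 510.5 -341.5   97.6] x [-0.001  1.    -0.001] z [ 0.001 -0.001 -1.   ] F [-5.6  3.1 15.7] T [ 0.46  1.21 -0.1 ] op 0.433 q [ 0.77  0.56 -0.38  1.8   0.27  0.84  0.26]
```

View pics/w18c.png

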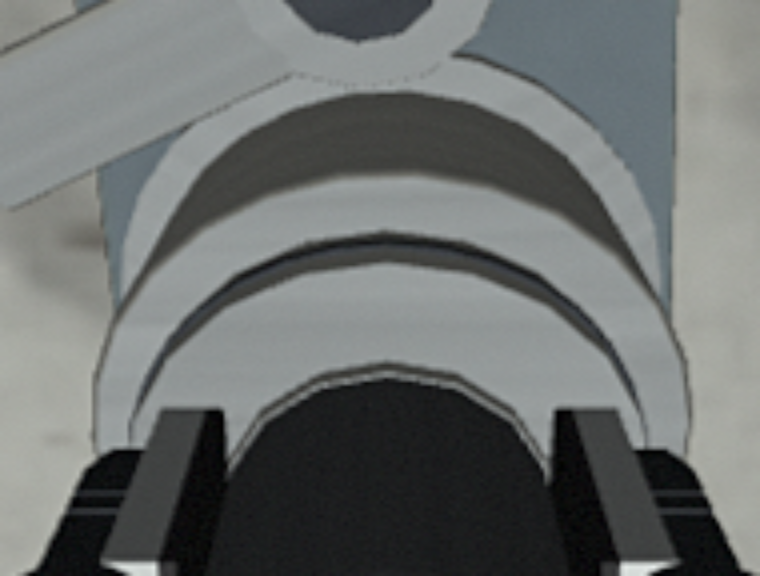

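It stops at the same height (97.6) wherever I shift laterally, with 17–20 N upward load. That suggests the flange is down on the rim. I'll unload slightly and ease the jaws open a little to check.

Call:
{"op": "servo_tool", "data": {"rows": [[[0,0,-0.1],0,1],[[0,0,0],0,0],[[0,0,0],0,-0.15],[[0,0,0],0,-0.15],[[0,0,0],0,-0.15],[[0,0,0],0,-0.15]]}}

```text
t: 22.1
position: [510.2, -340.9, 96.3]
eef_rot: [-0.0, 0.707, 0.707, 0.0]
ft_force: [0.1, 0.4, -0.2]
opening: 0.579
```

```bash
python3 - <<'E'
from h import *
st(); im,c=look("wrist",("large_holder",),"w19.png");tilt("w19.png"); look("scene",("large_holder","latch_knob"),"s19.png")
cv2.imwrite("pics/w19c.png",cv2.resize(im[130:290,160:350],None,fx=4,fy=3.6))
im=cv2.imread("pics/s19.png"); cv2.imwrite("pics/s19c.png",cv2.resize(im[90:200,250:360],None,fx=5,fy=5))
E
```

```text
t 22.1 pos [ 510.2 -340.9   96.3] x [-0.001  1.     0.   ] z [-0.  0. -1.] F [ 0.1  0.4 -0.2] T [-0.05 -0.02  0.05] op 0.579 q [ 0.77  0.56 -0.38  1.8   0.27  0.84  0.26]
large_holder 0.59 [ 508.2 -349.5   82.4]
ellipse ((257.3917541503906, 342.24261474609375), (53.32680130004883, 65.390869140625), 90.14332580566406)
11.0 th deg [ 0.1 -0.4] c [ -6.2   0.3 -47.9] rms 0.54
12.0 th deg [ 0.1 -0.4] c [-13.8   0.3 -39.2] rms 0.54
13.0 th deg [ 0.1 -0.4] c [-21.4   0.3 -30.6] rms 0.54
large_holder 0.89 [ 512.3 -346.8   80.1]
latch_knob 0.59 [ 562.5 -250.2  127.4]
latch_knob 0.38 [ 504.6 -278.   131.3]
```

View pics/w19c.png

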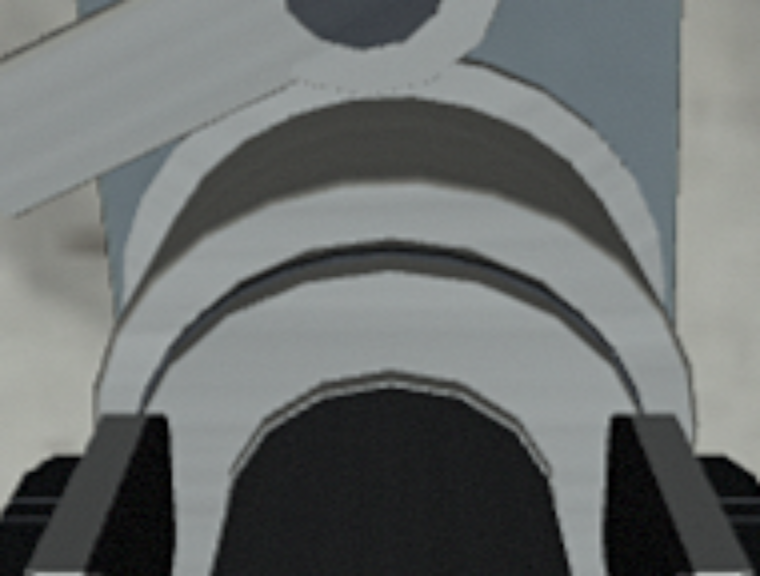

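View pics/s19c.png

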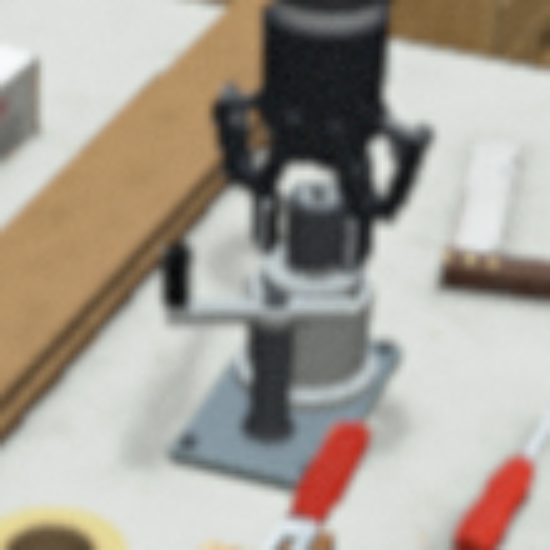

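The holder stayed put on release: tilt 0.1° and nose-end height unchanged within 0.3 mm. It is seated. Opening fully and rising straight up.

Call:
{"op": "servo_tool", "data": {"rows": [[[0,0,0],0,-0.6],[[0,0,0],0,-1],[[0,0,-1],0,-1],[[0,0,-2],0,-1],[[0,0,-3],0,-1],[[0,0,-3],0,-1],[[0,0,-3],0,-1],[[0,0,0],0,-1],[[0,0,0],0,-1]]}}

```text
t: 23.25
position: [510.6, -341.2, 217.8]
eef_rot: [0.001, 0.707, 0.707, 0.0]
ft_force: [-0.2, -0.4, -0.8]
opening: 0.999
```

```bash
python3 - <<'E'
from h import *
st(); 
for i in range(3): im,c=look("wrist",("large_holder","latch_knob","latch_pivot"),"w20.png")
st()
look("scene",("large_holder","latch_knob","latch_pivot"))
E
```

```text
t 23.25 pos [ 510.6 -341.2  217.8] x [-0.001  1.    -0.001] z [ 0.002 -0.001 -1.   ] F [-0.2 -0.4 -0.8] T [ 0.02 -0.01 -0.01] op 0.999 q [ 0.8   0.42 -0.42  1.7   0.19  1.06  0.33]
large_holder 0.86 [ 508.7 -349.    79.4]
latch_knob 0.64 [ 558.1 -251.2  127.7]
latch_pivot 0.88 [ 508.8 -277.3  129.9]
large_holder 0.74 [ 510.8 -349.4   77.8]
latch_knob 0.63 [ 557.9 -250.9  126.6]
latch_pivot 0.9 [ 510.7 -278.4  131.5]
large_holder 0.91 [ 510.3 -350.6   80.6]
latch_knob 0.94 [ 553.8 -253.4  127.5]
latch_pivot 0.62 [ 510.1 -276.4  129.5]
t 23.85 pos [ 510.2 -341.   216.3] x [-0.001  1.     0.   ] z [-0.  0. -1.] F [0.  0.3 0.1] T [ 0.04  0.01 -0.01] op 0.998 q [ 0.8   0.42 -0.42  1.7   0.19  1.06  0.33]
large_holder 0.61 [ 511.9 -347.5   79.7]
latch_knob 0.75 [ 560.6 -249.3  126.1]
latch_pivot 0.85 [ 503.9 -278.4  131.8]
```

View pics/w20.png

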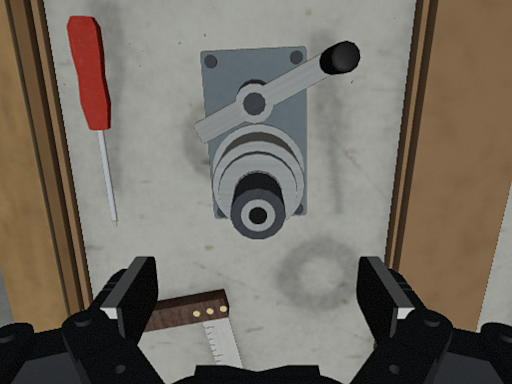

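The holder stands alone, seated in the socket. The knob top is at pixel (345, 55), the hub at (255, 103) and the nose end at (258, 216).

```bash
python3 - <<'E'
from h import *
o=np.array([77.5,0.1,-143.2]);_,Rc,K=camtool(); tcp=np.array([510.4,-341.1,217.])
Rt=R.from_matrix(np.array([[0,1,0],[1,0,0],[0,0,-1.]]))
def w(u,v,z):
    O=tcp+Rt.apply(o); d=Rt.apply(Rc.apply(np.linalg.inv(K)@[u,v,1])); return O+d*(z-O[2])/d[2]
im=cv2.imread("pics/w20.png"); cv2.imwrite("pics/w20c.png",cv2.resize(im[30:250,180:380],None,fx=3.5,fy=2.7))
for n,u,v,z in(("hub",254.5,103,105),("hub",254.5,103,108),("knobtop",345.5,55,149),("end",258,216,142)): print(n,w(u,v,z).round(1))
E
```

```text
hub [ 508.8 -277.7  105. ]
hub [ 508.8 -277.5  108. ]
knobtop [ 561.  -248.8  149. ]
end [ 511.3 -350.   142. ]
```

View pics/w20c.png

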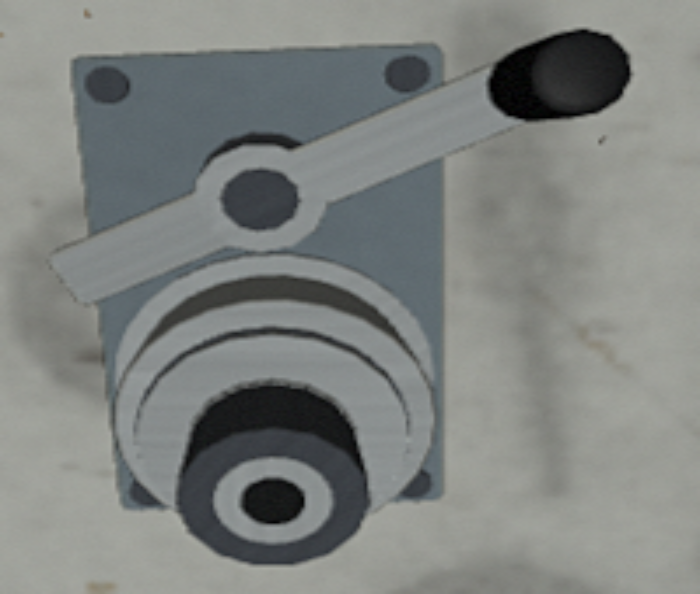

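Pivot is at (508.8, −277.6), knob at (561, −249) and latch ≈1.1 rad. The knob's home is about (506.8, −217.6). I'll cage the knob loosely with the jaws along the mid-swing tangent and push it round. Moving above the knob first.

Call:
{"op": "servo_tool", "data": {"rows": [[[2,1,0],0,-0.4],[[2.5,1.4,0],0,-0.4],[[2.5,1.4,0],0,-0.4],[[2.2,1.3,0],0,-0.4],[[0,0,0],0.131,-0.4],[[0,0,0],0.131,-0.4],[[0,0,0],0.131,-0.4],[[0,0,0],0.131,-0.4],[[0,0,0],0,-0.4],[[0,0,2],0,-0.4],[[0,0,2],0,-0.4],[[0,0,0],0,-0.4]]}}

```text
t: 25.25
position: [559.2, -248.4, 173.9]
eef_rot: [-0.002, 0.865, 0.502, -0.002]
ft_force: [-0.4, -0.2, -0.7]
opening: 0.697
```

```bash
python3 - <<'E'
from h import *
st(); im,c=look("wrist",("latch_knob",),"w21.png");look("wrist",("latch_knob",))
E
```

```text
t 25.25 pos [ 559.2 -248.4  173.9] x [ 0.497  0.868 -0.001] z [-0.005  0.002 -1.   ] F [-0.4 -0.2 -0.7] T [-0.03  0.05  0.03] op 0.697 q [ 0.57  0.46 -0.33  1.75  0.17  0.97 -0.35]
latch_knob 0.81 [ 558.6 -248.7  128. ]
latch_knob 0.88 [ 558.4 -252.1  125.3]
```

View pics/w21.png

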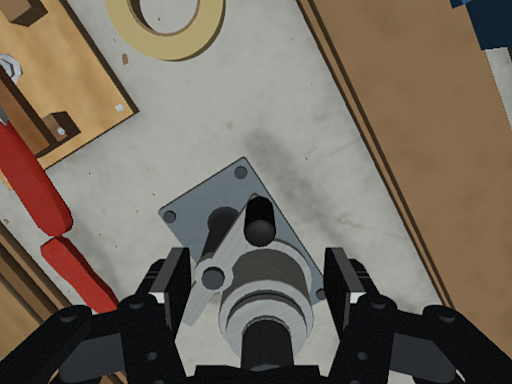

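The knob (u≈260) sits between the fingers. Lowering around it and narrowing the cage.

Call:
{"op": "servo_tool", "data": {"rows": [[[0,0,2],0,-0.4],[[0,0,2],0,-0.4],[[0,0,1.5],0,-0.4],[[0,0,0.5],0,-0.4],[[0,0,0],0,0.35],[[0,0,0],0,0.35],[[0,0,0],0,0.35],[[0,0,0],0,0.35]], "force": 20}}

```text
t: 26.25
position: [561.6, -249.1, 117.3]
eef_rot: [0.001, 0.866, 0.5, 0.0]
ft_force: [0.6, -1.1, -0.3]
opening: 0.329
```

```bash
python3 - <<'E'
from h import *
st(); im,c=look("wrist",(),"w22.png")
p=np.array([508.8,-277.6]); a=[]
prev=np.array([561,-248.8])
for az in (40,50,60,70,80,92):
    q=p+60*np.array([np.cos(np.radians(az)),np.sin(np.radians(az))]); d=q-prev; prev=q
    print(az,q.round(1),"tool x,y cm",(d@[.5,.866]/10).round(2),(d@[.866,-.5]/10).round(2))
E
```

```text
t 26.25 pos [ 561.6 -249.1  117.3] x [0.499 0.866 0.   ] z [ 0.001 -0.001 -1.   ] F [ 0.6 -1.1 -0.3] T [0.01 0.   0.01] op 0.329 q [ 0.55  0.52 -0.32  1.79  0.21  0.86 -0.38]
40 [ 554.8 -239. ] tool x,y cm 0.53 -1.03
50 [ 547.4 -231.6] tool x,y cm 0.27 -1.01
60 [ 538.8 -225.6] tool x,y cm 0.09 -1.04
70 [ 529.3 -221.2] tool x,y cm -0.09 -1.04
80 [ 519.2 -218.5] tool x,y cm -0.27 -1.01
92 [ 506.7 -217.6] tool x,y cm -0.55 -1.13
```

View pics/w22.png

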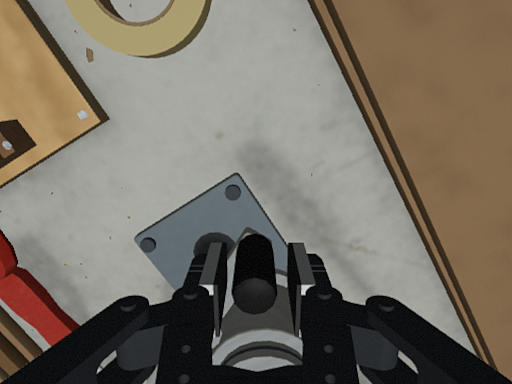

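The knob sits centred in the loose jaws. Swinging it round.

Call:
{"op": "servo_tool", "data": {"rows": [[[0.27,-0.52,0],0,0.35],[[0.27,-0.52,0],0,0.35],[[0.13,-0.5,0],0,0.35],[[0.13,-0.5,0],0,0.35],[[0.05,-0.52,0],0,0.35],[[0.05,-0.52,0],0,0.35],[[-0.05,-0.52,0],0,0.35],[[-0.05,-0.52,0],0,0.35],[[-0.13,-0.5,0],0,0.35],[[-0.13,-0.5,0],0,0.35],[[0,0,0],0,0.35]]}}

```text
t: 27.4
position: [517.9, -218.8, 116.2]
eef_rot: [-0.0, 0.866, 0.5, -0.001]
ft_force: [-0.5, -0.5, -0.5]
opening: 0.326
```

```bash
python3 - <<'E'
from h import *
st(); im,c=look("wrist",(),"w23.png")
E
```

```text
t 27.4 pos [ 517.9 -218.8  116.2] x [ 0.5    0.866 -0.001] z [-0.002 -0.    -1.   ] F [-0.5 -0.5 -0.5] T [ 0.01 -0.02 -0.04] op 0.326 q [ 0.55  0.45 -0.33  1.91  0.2   0.81 -0.41]
```

View pics/w23.png

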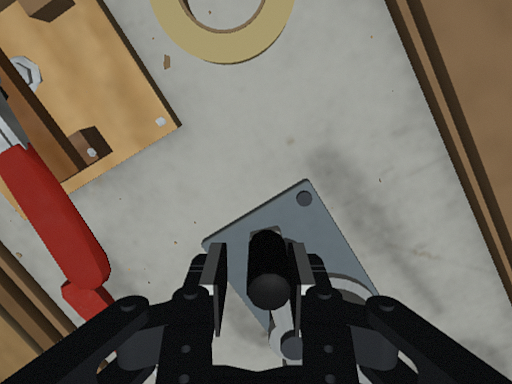

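Call:
{"op": "servo_tool", "data": {"rows": [[[-0.27,-0.56,0],0,0.35],[[-0.27,-0.56,0],0,0.35],[[-0.15,-0.26,0],0,0.35],[[0,0,0],0,0.35]]}}

```text
t: 27.85
position: [503.1, -218.0, 116.4]
eef_rot: [-0.0, 0.866, 0.5, -0.001]
ft_force: [0.9, -0.2, 0.9]
opening: 0.322
```

```bash
python3 - <<'E'
from h import *
st(); im,c=look("wrist",("latch_knob",),"w24.png")
look("top",("latch_knob","latch_pivot"),"t24.png"); look("scene",("latch_knob","latch_pivot","large_holder"),"s24.png")
im=cv2.imread("pics/s24.png"); cv2.imwrite("pics/s24c.png",cv2.resize(im[90:200,250:360],None,fx=5,fy=5))
E
```

```text
t 27.85 pos [ 503.1 -218.   116.4] x [ 0.5    0.866 -0.001] z [-0.001 -0.    -1.   ] F [ 0.9 -0.2  0.9] T [ 0.02 -0.03  0.03] op 0.322 q [ 0.56  0.43 -0.33  1.94  0.19  0.8  -0.4 ]
latch_knob 0.65 [ 505.8 -218.8  129. ]
latch_knob 0.4 [ 513.5 -218.3  125.7]
latch_pivot 0.57 [ 507.8 -278.2  129.2]
large_holder 0.63 [ 511.7 -346.2   78.6]
large_holder 0.55 [ 509.5 -217.1  128.5]
```

View pics/w24.png

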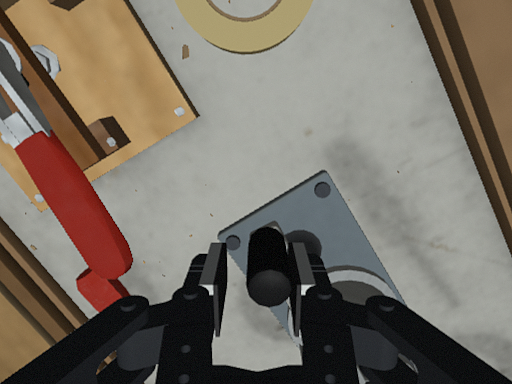

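View pics/s24c.png

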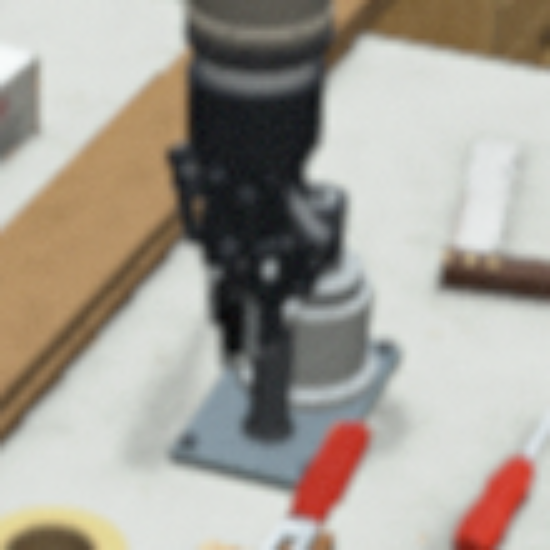

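The knob is at about (507, −218), close to home. I'll push a little more to feel for the stop.

Call:
{"op": "servo_tool", "data": {"rows": [[[-0.1,-0.17,0],0,0.35],[[0,0,0],0,0.35]]}}

```text
t: 28.5
position: [502.1, -217.8, 116.6]
eef_rot: [0.0, 0.866, 0.5, 0.0]
ft_force: [2.0, 0.7, -0.6]
opening: 0.324
```

Call:
{"op": "servo_tool", "data": {"rows": [[[-0.1,-0.17,0],0,0.35],[[0,0,0],0,0.35]]}}

```text
t: 28.7
position: [500.1, -217.8, 116.6]
eef_rot: [0.0, 0.866, 0.5, 0.0]
ft_force: [1.9, -0.4, 1.1]
opening: 0.321
```

```bash
python3 - <<'E'
from h import *
st(); im,c=look("wrist",("latch_knob",),"w25.png"); st()
E
```

```text
t 28.7 pos [ 500.1 -217.8  116.6] x [0.5   0.866 0.   ] z [ 0. -0. -1.] F [ 1.9 -0.4  1.1] T [ 0.   -0.17 -0.01] op 0.321 q [ 0.56  0.43 -0.33  1.95  0.19  0.79 -0.4 ]
latch_knob 0.74 [ 505.9 -219.3  125.2]
t 28.8 pos [ 500.1 -217.9  116.6] x [ 0.5    0.866 -0.   ] z [ 0. -0. -1.] F [ 1.2  0.2 -0. ] T [ 0.03 -0.09 -0.02] op 0.327 q [ 0.56  0.43 -0.33  1.95  0.19  0.79 -0.4 ]
```

View pics/w25.png

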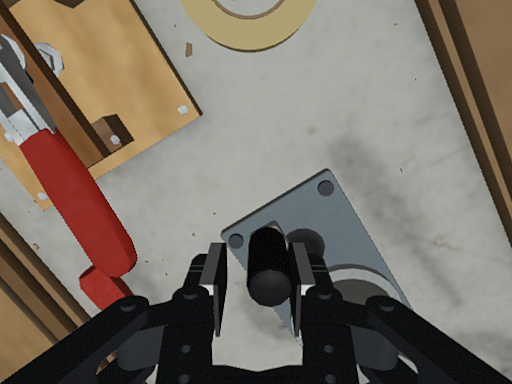

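Call:
{"op": "servo_tool", "data": {"rows": [[[-0.1,-0.17,0],0,0.35],[[0,0,0],0,0.35]]}}

```text
t: 29.0
position: [498.7, -217.8, 116.7]
eef_rot: [0.0, 0.866, 0.5, 0.001]
ft_force: [3.3, -1.0, -0.9]
opening: 0.326
```

Call:
{"op": "servo_tool", "data": {"rows": [[[-0.1,-0.17,0],0,0.35],[[0,0,0],0,0.35]]}}

```text
t: 29.2
position: [498.5, -218.1, 117.0]
eef_rot: [0.002, 0.866, 0.5, 0.002]
ft_force: [8.5, -0.7, -4.7]
opening: 0.325
```

Force rises to 8.5 N and the motion stalls, so the latch is on its stop. Backing off, opening and rising clear.

Call:
{"op": "servo_tool", "data": {"rows": [[[0.15,0.35,0],0,0.35],[[0,0,0],0,-0.2],[[0,0,0],0,-0.3],[[0,0,0],0,-0.3],[[0,0,-2],0,-0.3],[[0,0,-3],0,-0.3],[[0,0,-4],0,-0.3],[[0,0,-4],0,-0.3],[[-3,0,-1],0,-1],[[-4,0,0],0,-1],[[-4,0,0],0,-1],[[0,0,0],0,-1]]}}

```text
t: 30.4
position: [440.6, -319.4, 256.3]
eef_rot: [0.0, 0.868, 0.496, -0.002]
ft_force: [1.0, -0.1, -0.2]
opening: 0.999
```

```bash
python3 - <<'E'
from h import *
st(); T=("large_holder","latch_knob","latch_pivot")
look("wrist",T,"w26.png"); look("scene",T+("small_holder_nose",),"s26.png"); look("top",T+("small_holder_nose",))
im=cv2.imread("pics/s26.png"); cv2.imwrite("pics/s26c.png",cv2.resize(im[90:200,250:360],None,fx=5,fy=5))
E
```

```text
t 30.4 pos [ 440.6 -319.4  256.3] x [ 0.508  0.862 -0.003] z [-0.003 -0.002 -1.   ] F [ 1.  -0.1 -0.2] T [-0.04 -0.04 -0.03] op 0.999 q [ 0.76  0.26 -0.3   1.82  0.09  1.07 -0.1 ]
large_holder 0.7 [ 511.  -347.1   79.3]
large_holder 0.53 [ 503.6 -222.4  126.8]
latch_knob 0.93 [ 501.7 -218.6  126.1]
latch_pivot 0.85 [ 506.1 -277.   131.4]
large_holder 0.77 [ 514.  -348.5   78.7]
large_holder 0.53 [ 513.8 -345.5   79.5]
latch_knob 0.69 [ 507.8 -218.   129.8]
latch_knob 0.65 [ 515.5 -345.4   77. ]
latch_pivot 0.77 [ 508.1 -277.7  129.6]
small_holder_nose 0.78 [538.2 348.4 105. ]
large_holder 0.66 [ 510.  -345.1   83.6]
latch_knob 0.58 [ 503.6 -214.   132.3]
latch_pivot 0.53 [ 507.4 -277.3  130.3]
small_holder_nose 0.55 [532.7 347.7 106.9]
```

View pics/w26.png

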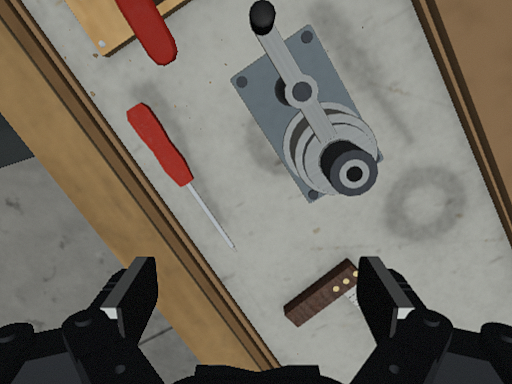

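View pics/s26c.png

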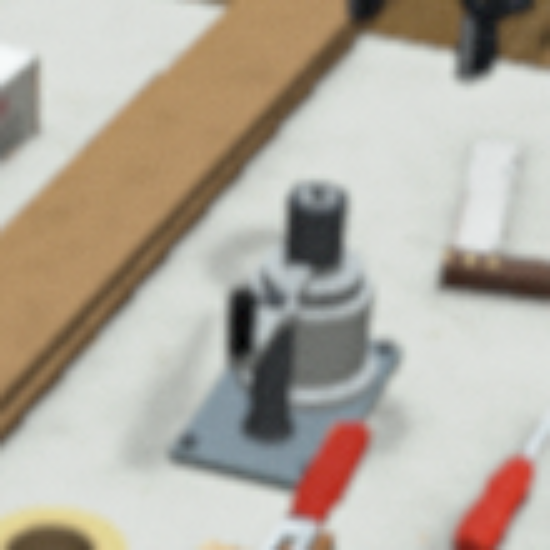

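The latch tongue points straight at the nose over the flange, the holder is upright and flush, and the gripper is clear. Handing in.

```bash
python3 -c "
from h import *
print(arm.hand_in()); st()"
```

```text
the job is handed in; nothing more can be done
None
the job is handed in; nothing more can be done
```

The larger holder is seated upright in the socket with the latch closed over its flange, and I handed the job in at about 31 s of the 58 s. The hand-in gives no verdict, so success rests on the checks below.

**What I did**
- I gripped the holder's nose and drew it out along its axis.
- The tool can only point down, and the holder did not swing upright under a light grip. I turned it upright by pressing the shank's end against the outside of the socket body.
- I lowered it gripped all the way until the rim took the load, then opened the jaws.
- I pushed the latch knob round inside loosely set jaws until it reached its stop, then moved the gripper clear.

**Last checks**
- **Holder:** on release, before the latch was swung, it measured within about 0.5° of upright. Its nose end stayed within 0.3 mm in height, and it looked centred to about 1 mm. In the last pictures it stands upright in the socket.
- **Latch:** the push stalled at about 8.5 N, and in the last wrist picture the tongue lies straight over the flange.
- **Smaller holder:** the networks place it where it was, within their noise of a few mm.
- **Gripper:** it is clear of everything, with no force showing on the tool.

**What disagreed**
- The networks put the flange's underside at 78 to 84 mm, against the rim at 78 mm. That is too coarse to confirm the 2.5 mm limit. I judged it flush because it came to rest at the same height at two different sideways positions and did not drop on release.
- The last latch knob readings were scattered by a few mm, and one false match landed on the holder.

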